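Hang a copper plate to dry by a sprung hanger clip

ROBOT

A 7-joint arm with a two-finger parallel gripper is mounted at the origin on a cart in front of the work surface, level with it; the furniture and walls round the work are solid. World frame = base frame: x ahead of the robot, y to its left, z up, the work surface at z = 0. Lengths are in m, angles in rad, forces in N, time in s.
With the tool pointing down it reaches from about 0.4 to 0.85 m from the base axis. Payload 10.4 kg.
Tool frame: the origin (TCP) lies between the finger pads; the fingertips stand 19 mm ahead of it and the grasp point (between the pads) is the TCP (manip.tips_ahead is the distance from the TCP to the fingertips, in m); z points along the fingers, y is the line along which they close (so a half turn about z gives the same grasp; the last joint's range is limited). The gripper opens to 85 mm and grips with 20 to 120 N. Pads are 22 mm wide; open, the fingers measure 114 mm over their backs; the gripper's body (76 mm by 85 mm) begins 54 mm behind the grasp point. The pads swing forward as they close: fully open they stand 13 mm farther back than shut.
Start: joints at [-1.204, 0.332, -0.065, 1.46, 0.022, 1.35, -0.088], TCP at [0.237, 0.578, 0.25] pointing down, gripper open.
Joint ranges: [-2.6, 2.6], [-0.5, 2.12], [-1.47, 1.34], [0.16, 2.42], [-1.27, 4.41], [0.06, 2.06], [-2.6, 2.6]. Speed limits (rad/s): [2.22, 2.22, 2.79, 2.79, 3.14, 3.14, 3.14].

INTERFACE

Orientations are given as a unit quaternion [x, y, z, w].
In Python, from workcell import manip, viewer gives the robot as it stands.
- The arm moves only by the tool arm_command, never from a script. Its argument "series" is text: rows parted by semicolons, each of 5 numbers parted by spaces: the closure, from 0 (fully open) to 1 (shut), then the shift along the tool's x, y, z normalised to -1 to 1, where 1 is 0.4 m, then the turn about the tool's z normalised to -1 to 1, where 1 is 180 degrees. In form: jaw tx ty tz spin; .... A call has exactly 10 rows; each row shifts and turns the commanded pose from where the row before left it, along the tool's axes as they then stand; what a row does not reach is not made up. A row lasts 1/8 s, in which the tool goes at most 62.5 mm and 10.7 degrees, less where a joint would pass 70% of its speed; a pose out of reach is approached as far as the arm can. A call with a number of a shift or a turn outside -1 to 1 is refused whole. A call with a gripper value outside its range is refused whole. The fingers move at their own pace and stop on an object; "newtons" is the grip in N (left out, the last holds). Time passes only in rows, so rows that do not move let the fingers close, or fill a call up. It gives the time, the measured TCP pose, the force, the opening and the grip force at its end, in the units of the state.
- manip.get_obs(): the state, without advancing time (a new reading comes with each control period).
- viewer.camera(name): name is "scene" or "side" or "wrist"; returns a dict with "pixels" (384x512x3 uint8, red, green, blue), "intrinsics" (3x3 intrinsics, pixels), "extrinsics" (4x4, takes a point from world to camera coordinates). Camera axes: x right, y up, looking along -z (the intrinsics and any distortion apply to the point x, -y, -z); pixel columns grow to the right and rows downward; lengths in m; the calibration is good to about 2 mm. A picture is of the moment at which its call begins. There is no depth.
- manip.hand_in(): hands the job in; it is judged then, once.
The state is a dict: "clock": time; "joint_pos": joint angles; "joint_velocities": joint speeds; "tau": joint torques, N m; "position": TCP position; "ee_rot": TCP orientation; "ft_force": force on the tool from outside, world axes, zero at the start; "torque": the same for the moment, N m; "grip_width": opening from 0.0 (shut) to 1.0 (fully open); "grasp_force": force on a finger pad.
Only numpy, scipy, OpenCV 4.12 (cv2) and the standard library are available. Lean on these libraries where they do the work, as an engineer would, in place of code of your own. Each camera call takes 0.05 s, during which the arm holds its last target. There are 200 camera calls.

TASK

Take the sprung hanger clip off its rail, squeeze it open and let it close, pushed fully home, on the middle of the top edge of the copper plate that leans in the rack. Then let go, take the clip again by its folded sides, never squeezing the lever while the plate is out of the rack, draw the plate out of its grooves and hang it by the clip's eye on the peg of the drying stand, hanging freely and straight. Never touch the clean copper plate itself with the robot, and do not disturb the two steel plates, the dish or the other things.

Things in the scene. Friction and masses are not known exactly. Their poses are not given: they have to be found in the camera images.
- clip: Sprung hanger clip of folded steel, 24 mm wide, red thumb lever on its -x side; parked on the rail's edge, jaws down, lever to the robot's side. z points from the jaws to the eye, y is the width. Origin: inner face of the flat 3 mm back (x 0 to +3 mm) at hinge height. The back runs from the jaw end z -28 to the top z +46 mm. Hinge pin at x -6, z 0. 50 g.
- clip_thumb (a point): Point on the back at the thumb piece's mid height (clip z +14 mm): squeeze here along x. The 17 mm wide thumb piece reaches up to z +26 and out to x -20 mm with the jaws on 3 mm; pressed fully in (about 20 N) its outside lies at x -12, parallel to the back: 15 mm over back and thumb. On a sheet the back (fixed jaw) cannot yield to -x: only the lever moves.
- clip_mouth (a point): Middle of the fixed jaw's face, clip x 0, z -25 mm, facing the lever's moving lip. Fully open the mouth is 11 mm wide (x 0 to -11).
- clip_stop (a point): Middle of the underside of the stop tab inside the mouth, clip x -3, z -12 mm. A sheet's edge pushed fully home touches it and is then covered for 16 mm by the jaws.
- clip_sides (a point): Point midway between the folded sides, clip x -3, z +7 mm. Their flat outside faces (y -12 and +12 mm) run from z -8 to +22 and x +3 to -7 mm. Gripping them along y does not work the lever, which lies between them.
- clip_eye (a point): Centre of the clip's eye, a 13 mm round hole through the 3 mm back, 34 mm above hinge height and 12 mm below the top; its axis is the clip's x axis.
- clip_lever (a joint): Angle of the clip's lever, rad: 0 jaws shut, 0.12 holding a 3 mm sheet, 0.43 pressed fully in (mouth 11 mm open). A spring closes it.
- rail: The clip rail: an upright aluminium edge, 3 mm thick, 120 mm long along its y axis, its top 64 mm above the desk, on a black foot of 56 x 130 mm. Origin at desk height under the face of the upright that looks away from the robot; the upright fills x 0 to -3 mm.
- rack: The plate rack: grey base 92 x 222 x 8 mm with three bays side by side along its y axis (64 mm apart, the middle one at y 0). Origin at desk height under the base's centre. In each bay a plate stands in side grooves 5 mm wide, 42 mm long, leaning 30 degrees from vertical, top to the robot (rack -x). White posts between the bays are 62 mm high.
- copper_plate: The copper plate, 50 wide x 80 high x 3 mm, 0.07 to 0.13 kg, in one of the rack's three bays. Origin at the middle of its lower edge, z up along the plate, y its width, x through its thickness (x is level when it stands upright). In the rack it leans 30 degrees, top towards the robot.
- copper_plate_top (a point): The middle of the copper plate's top edge, 80 mm up the plate from its origin, midway through its thickness.
- steel_plate_0: A grey steel plate of the copper plate's size in another bay of the rack, leaning in the same way. Stays.
- steel_plate_1: The other grey steel plate in the rack. Stays.
- stand: The drying stand: white base 126 x 110 x 8 mm (stand x -81 to +45 mm), a 12 mm upright rod at x +19 mm with a black clamp boss (x +7 to +29, y -10 to +25, top 195 mm high) that carries one steel peg, 6 mm thick, pointing to the robot (stand -x) and rising 8 degrees. Origin at desk height. Nothing is above it.
- peg_root (a point): The axis of the peg where it leaves its collar on the boss, 185 mm above the desk.
- peg_tip (a point): The rounded free end of the peg, about 55 mm from its root and 193 mm above the desk.
- dish: A clear round dish, 63 mm wide and 16 mm high, that stands on the stand's base below the peg. Stays. Origin at the centre of its underside.
- electrode_cell: A clear block-shaped electrode cell, 46 x 53 x 44 mm, on the desk behind the rack. Stays. Origin under its centre.
- pipette_bulb: A red rubber pipette bulb, 43 x 75 x 43 mm, lying at the back of the desk, left. Stays. Origin under its centre.
- tape_roll: A roll of tape, 58 mm wide and 20 mm high, on the desk behind the rack. Stays. Origin under its centre.
There are look-alikes about, which are no part of the job. What is shaped like the clip but turquoise is not meant.

How it is judged:
By the outcome, as a careful person would: the job done as asked, in the order asked, and still so for the second after the job is handed in, with the robot touching nothing.
It also fails if it takes over 61 s, if anything falls off the work surface, if the arm or the gripper's body presses on something with over 40 N, if the wrist force passes 120 N, or if a joint passes its speed limit or range.

## Working session

There is one attempt and no reset: what is moved stays moved. The work goes in short steps, Python scripts to look and compute and a tool call to move; the robot and the scene stay as the last step left them, time stands still between calls to the robot, and variables do not carry over. Pictures are saved under pics/ and viewed, at most 10 in all, crops included, and the job is handed in when it is done.

Besides the shell and the picture viewer there is one more tool, called after "Request:" as name(argument=value, ...) on one line, values as JSON. arm_command: Moves the arm, as the interface text tells. Scaled input: -1 to 1 covers 0.4 m each way for a shift and 180 degrees each way for a turn. Its arguments: {"type":"object","properties":{"series":{"type":"string"},"newtons":{"type":"number"}},"required":["series"]}

```bash
ls; mkdir -p pics
cat > h.py <<'E'
import numpy as np, cv2
from scipy.spatial.transform import Rotation as R
from workcell import manip, viewer
E
python3 - <<'E'
from h import *
for n in ("scene","side"):
    c=viewer.camera(n); np.savez(f"pics/{n}0.npz",**{k:np.array(v) for k,v in c.items()})
    print(n,np.array(c['intrinsics']).round(1).tolist(),np.array(c['extrinsics']).round(3).tolist(), [k for k in c])
    cv2.imwrite(f"pics/{n}0.png",cv2.resize(c['pixels'][:,:,::-1],(800,600),interpolation=cv2.INTER_CUBIC))
o=manip.get_obs(); print(o)
E
```

```text
pics
scene [[359.6, 0.0, 259.4], [0.0, 359.6, 196.3], [0.0, 0.0, 1.0]] [[0.656, -0.754, -0.009, -0.286], [0.573, 0.491, 0.656, -0.447], [-0.491, -0.436, 0.755, -0.642], [0.0, 0.0, 0.0, 1.0]] ['pixels', 'intrinsics', 'extrinsics']
side [[417.6, 0.0, 251.9], [0.0, 417.6, 192.1], [0.0, 0.0, 1.0]] [[-0.988, -0.155, 0.009, 0.534], [0.082, -0.472, 0.878, -0.101], [-0.132, 0.868, 0.479, -1.063], [0.0, 0.0, 0.0, 1.0]] ['pixels', 'intrinsics', 'extrinsics']
{'clock': 0.1, 'joint_pos': array([-1.20360013,  0.33279853, -0.06470932,  1.46085865,  0.02161184,
        1.34991193, -0.08849066]), 'joint_velocities': array([ 8.92252383e-04, -1.82447323e-03,  1.19300752e-05, -1.95225632e-03,
       -2.14528304e-04, -1.52663744e-03,  1.02436140e-03]), 'tau': array([ 7.64384495e-04, -6.26740408e+01,  4.86821076e-02, -3.92438221e+01,
        1.63144124e-02,  6.85611041e-03, -9.06381104e-06]), 'position': array([0.23738029, 0.57782372, 0.24960121]), 'ee_rot': array([ 1.93646901e-01,  9.81071082e-01, -6.33774076e-04, -9.08402814e-05]), 'ft_force': array([ 0.13801224, -0.0223236 , -0.26952578]), 'torque': array([-0.00827912, -0.09229429, -0.02314665]), 'grasp_force': 0.0, 'grip_width': 1.0050890250679045}
```

View pics/scene0.png

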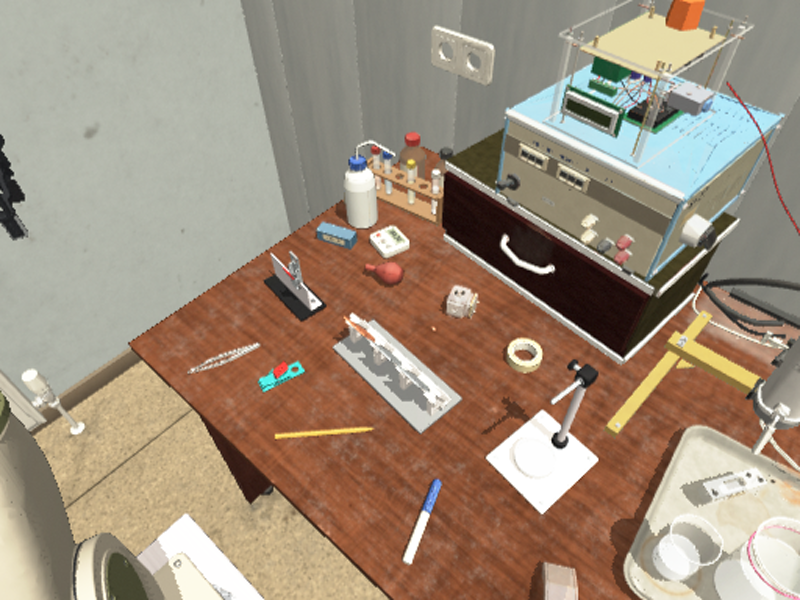

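View pics/side0.png

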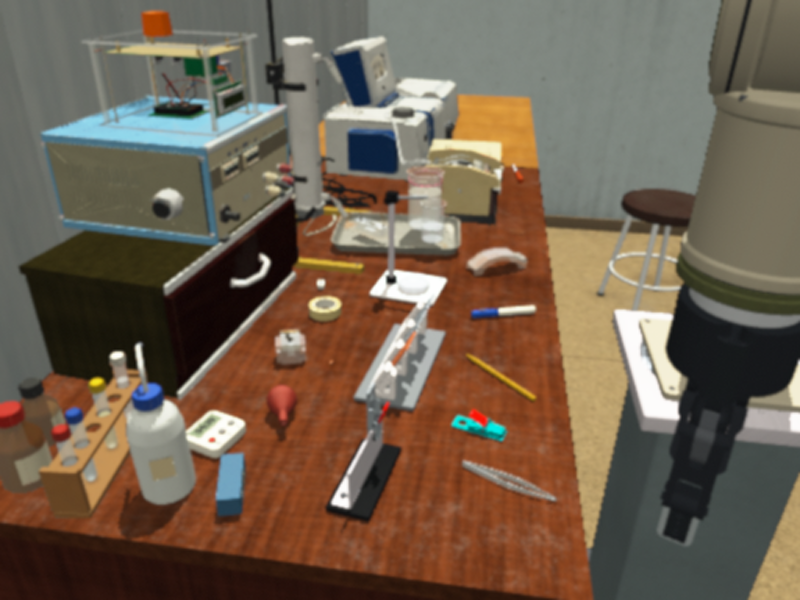

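Scene view: the clip stands on the rail at about (290,268), with the turquoise look-alike lying at (282,375). The rack is at (398,370), with the copper plate apparently in the bay at the (355,325) end, and the stand is at (545,455). I'll enlarge these.

Run:
```python
from h import *
S=np.load("pics/scene0.npz")['pixels'][:,:,::-1]; D=np.load("pics/side0.npz")['pixels'][:,:,::-1]
a=cv2.resize(S[155:280,165:300],None,fx=4,fy=4,interpolation=cv2.INTER_CUBIC)  # 540x500
b=cv2.resize(D[185:335,205:290],None,fx=4,fy=4,interpolation=cv2.INTER_CUBIC) # 340x600
cv2.imwrite("pics/c1.png",cv2.resize(S[155:280,165:300],None,fx=4.8,fy=4.8,interpolation=cv2.INTER_CUBIC))
s=cv2.resize(S[225:330,305:390],None,fx=5,fy=5,interpolation=cv2.INTER_CUBIC) # 425x525
im=np.zeros((600,800,3),np.uint8); im[:600,:340]=b; im[:525,350:775]=s
cv2.imwrite("pics/c2.png",im)
```

```text
(no output)
```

View pics/c1.png

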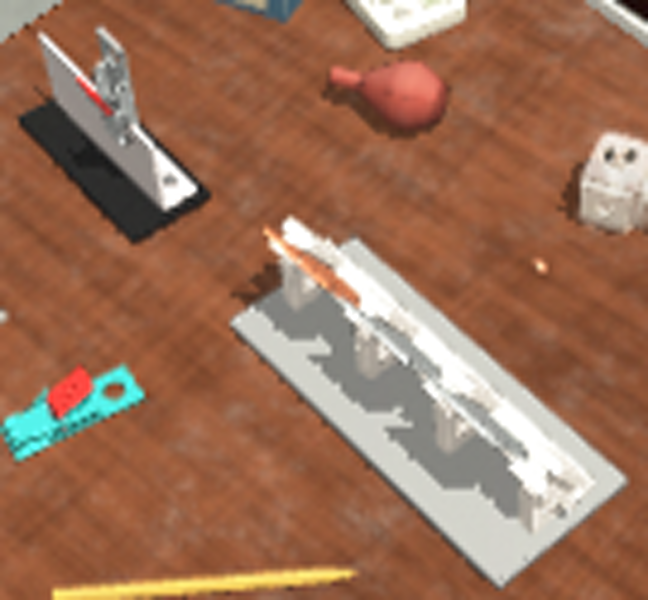

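View pics/c2.png

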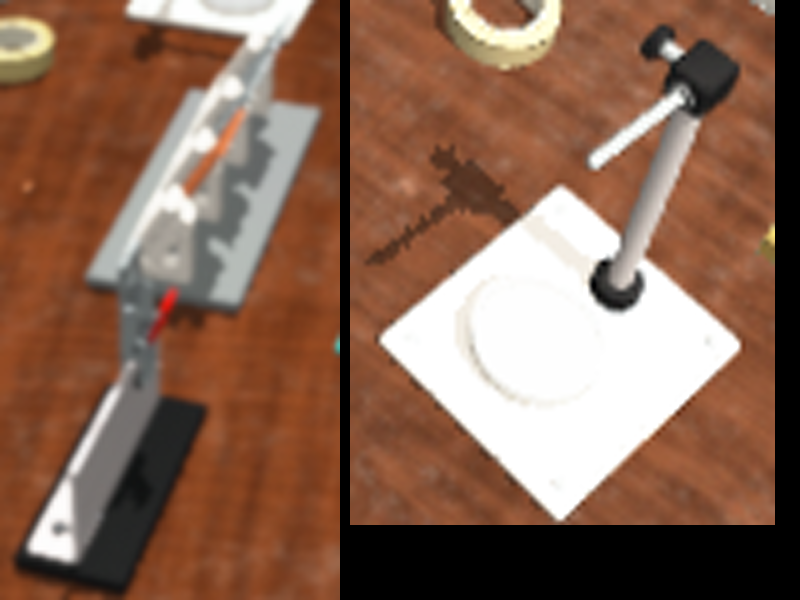

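Two clip shapes show up. The steel one with the red lever stands on the rail at crop 1 (115,85), and this is the one meant. The turquoise one lies on the desk at (75,410) and is the look-alike. The copper plate's top edge runs from (265,230) to (358,302), in the rack's left (+y) bay. The peg tip in crop 2 is at (594,163) and its root at (686,97). Next I measure these.

```bash
cat >> h.py <<'E'
def cam(n,c=None):
    return c if c is not None else viewer.camera(n)
def ray(c,u,v):
    K=np.array(c['intrinsics']);E=np.array(c['extrinsics'])
    d=np.linalg.inv(K)@[u,v,1]; d=E[:3,:3].T@(d*[1,-1,-1]); return -E[:3,:3].T@E[:3,3],d
def onz(c,u,v,z):
    o,d=ray(c,u,v); return o+d*(z-o[2])/d[2]
def proj(c,p):
    K=np.array(c['intrinsics']);E=np.array(c['extrinsics'])
    q=(E[:3,:3]@np.asarray(p)+E[:3,3])*[1,-1,-1]; q=K@q; return q[:2]/q[2]
def cross(r1,r2):
    A=np.stack([r1[1],-r2[1]],1); s=np.linalg.lstsq(A,r2[0]-r1[0],rcond=None)[0]
    a=r1[0]+r1[1]*s[0]; b=r2[0]+r2[1]*s[1]; return (a+b)/2,np.linalg.norm(a-b)
E
python3 - <<'E'
from h import *
S=dict(np.load("pics/scene0.npz"));D=dict(np.load("pics/side0.npz"))
f=lambda p,x0,y0,s,dx=0:(x0+(p[0]-dx+.5)/s-.5,y0+(p[1]+.5)/s-.5)
c1=lambda p:f(p,165,155,4.8); st=lambda p:f(p,305,225,5,350); sd=lambda p:f(p,205,185,4)
mm=lambda a:(a*1000).round(0).tolist()
def rect(n,P):
    P=np.array(P); print(n,[mm(p) for p in P],'c',mm(P.mean(0)),'sides',[round(1000*np.linalg.norm(P[i]-P[i-1])) for i in range(4)])
rect('rack',[onz(S,*c1(p),.008) for p in [(232,322),(352,238),(627,482),(500,585)]])
rect('foot',[onz(S,*c1(p),.006) for p in [(20,120),(66,88),(208,192),(137,242)]])
rect('stand',[onz(S,*st(p),.008) for p in [(380,340),(560,187),(740,347),(560,520)]])
rect('foot side',[onz(D,*sd(p),.006) for p in [(18,562),(125,592),(205,408),(112,395)]])
rect('rack side',[onz(D,*sd(p),.008) for p in [(88,278),(238,308),(320,108),(190,92)]])
print('copper scene',[mm(onz(S,*c1(p),.078)) for p in [(265,230),(358,302)]],'side',[mm(onz(D,*sd(p),.078)) for p in [(185,195),(243,112)]])
print('peg tip',mm(onz(S,*st((594,163)),.193)),'root',mm(onz(S,*st((686,97)),.185)))
print('rail top',[mm(onz(S,*c1(p),.064)) for p in [(40,35),(158,150)]])
for a,b in [((103,30),(130,262)),((110,115),(150,335))]: 
    x,e=cross(ray(S,*c1(a)),ray(D,*sd(b)));print('clip',mm(x),e)
E
```

```text
rack [[480.0, 202.0, 8.0], [567.0, 193.0, 8.0], [541.0, -27.0, 8.0], [453.0, -15.0, 8.0]] c [510.0, 88.0, 8.0] sides [219, 88, 221, 89]
foot [[504.0, 415.0, 6.0], [541.0, 415.0, 6.0], [539.0, 284.0, 6.0], [485.0, 287.0, 6.0]] c [517.0, 350.0, 6.0] sides [129, 37, 131, 54]
stand [[484.0, -114.0, 8.0], [606.0, -134.0, 8.0], [588.0, -240.0, 8.0], [467.0, -221.0, 8.0]] c [536.0, -177.0, 8.0] sides [108, 124, 108, 123]
foot side [[556.0, 416.0, 6.0], [503.0, 426.0, 6.0], [486.0, 298.0, 6.0], [535.0, 296.0, 6.0]] c [520.0, 359.0, 6.0] sides [122, 53, 129, 50]
rack side [[568.0, 202.0, 8.0], [479.0, 215.0, 8.0], [453.0, -8.0, 8.0], [543.0, -14.0, 8.0]] c [511.0, 99.0, 8.0] sides [218, 90, 225, 90]
copper scene [[502.0, 189.0, 78.0], [499.0, 119.0, 78.0]] side [[511.0, 211.0, 78.0], [491.0, 120.0, 78.0]]
peg tip [508.0, -172.0, 193.0] root [562.0, -182.0, 185.0]
rail top [[529.0, 409.0, 64.0], [511.0, 286.0, 64.0]]
clip [520.0, 330.0, 120.0] 0.004334900514361272
clip [510.0, 322.0, 70.0] 0.0012945732429073408
```

Request:
arm_command(series="0 -0.121 -0.048 0 0; 0 -0.121 -0.048 0 0; 0 -0.121 -0.048 0 0; 0 -0.121 -0.048 0 0; 0 -0.121 -0.048 0 0; 0 -0.121 -0.048 0 0; 0 -0.121 -0.048 0 0; 0 0 0 0 0.058; 0 0 0 0 0.058; 0 0 0 0 0.058", newtons=40)

```text
clock: 1.35
position: [0.4997, 0.3249, 0.2499]
ee_rot: [0.454, 0.891, -0.0, -0.0]
ft_force: [-0.9, 0.6, 1.0]
grip_width: 1.003
grasp_force: 0.0
```

Request:
arm_command(series="0 0 0 0 0.058; 0 0 0 0 0.058; 0 0 0 0 0.058; 0 0 0 0 0.058; 0 0 0 0 0.014; 0 0 0 0 0; 0 0 0 0 0; 0 0 0 0 0; 0 0 0 0 0; 0 0 0 0 0")

```text
clock: 2.6
position: [0.4998, 0.3251, 0.2503]
ee_rot: [0.754, 0.657, 0.0, -0.0]
ft_force: [-0.0, -1.5, 0.3]
grip_width: 1.003
grasp_force: 0.0
```

```bash
cat >> h.py <<'E'
def state():
    o=manip.get_obs(); r=R.from_quat(o['ee_rot']).as_matrix()
    print('t',round(o['clock'],2),'p',(o['position']*1000).round(1),'yaw_y',np.degrees(np.arctan2(r[1,1],r[0,1])).round(2),'tilt',r[:,2].round(3),'w',round(o['grip_width'],3),'g',round(o['grasp_force'],1),'F',o['ft_force'].round(1),'j7',o['joint_pos'].round(2))
    return o,r
def to(p,yaw=None):  # shift to world p in tool units, spin to yaw (deg, of tool y)
    o,r=state(); d=r.T@(np.array(p)-o['position']); a=np.degrees(np.arctan2(r[1,1],r[0,1]))
    print('shift/0.4',(d/.4).round(3), 'spin',None if yaw is None else round(-(((yaw-a)+90)%180-90)/180,3))
def snap(n,f):
    c=viewer.camera(n); np.savez(f"pics/{f}.npz",**{k:np.array(v) for k,v in c.items()}); return c
E
python3 - <<'E'
from h import *
o,r=state(); c=snap("wrist","w0"); print(np.array(c['intrinsics']).round(1).tolist())
E=np.array(c['extrinsics']); pc=-E[:3,:3].T@E[:3,3]; print('cam in tool',(r.T@(pc-o['position'])).round(4),(r.T@E[:3,:3].T).round(2).tolist())
cv2.imwrite("pics/w0.png",cv2.resize(c['pixels'][:,:,::-1],(800,600),interpolation=cv2.INTER_CUBIC))
for p in [(0.511,.325,.12),(.5,.154,.078),(.508,-.172,.193)]: print(proj(c,p))
E
```

```text
t 2.6 p [499.8 325.1 250.3] yaw_y -7.92 tilt [-0.  0. -1.] w 1.003 g 0.0 F [-0.  -1.5  0.3] j7 [-0.9   0.27  0.3   1.56 -0.08  1.33 -0.73]
[[266.9, 0.0, 256.1], [0.0, 266.9, 193.9], [0.0, 0.0, 1.0]]
cam in tool [ 7.300e-02 -1.000e-04 -1.232e-01] [[-0.0, 0.96, 0.29], [1.0, 0.0, 0.0], [0.0, 0.29, -0.96]]
[267.48534929 188.29039162]
[274.25797944 303.9179527 ]
[317.17126737 579.31863582]
```

View pics/w0.png

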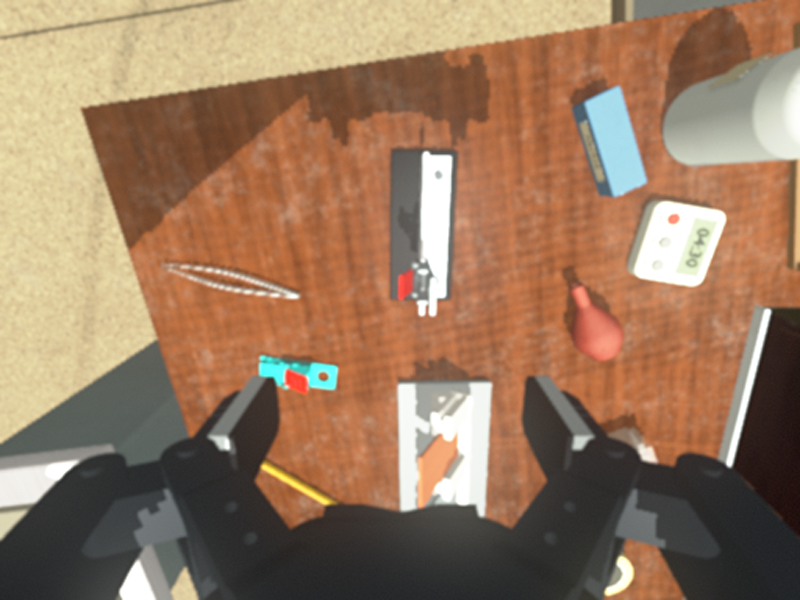

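Wrist view at (800×600 scale): the clip on the rail is around (425,285) with its red thumb at (405,285). The rail is vertical in the picture and the copper plate is at (437,468). The turquoise look-alike is at (298,373). I'll go lower for a finer look.

Request:
arm_command(series="0 0 0.01 0.05 0; 0 0 0.01 0.05 0; 0 0 0.01 0.05 0; 0 0 0 0 0; 0 0 0 0 0; 0 0 0 0 0; 0 0 0 0 0; 0 0 0 0 0; 0 0 0 0 0; 0 0 0 0 0")

```text
clock: 3.9
position: [0.5117, 0.3234, 0.1903]
ee_rot: [0.754, 0.657, 0.0, -0.0]
ft_force: [-0.8, 0.6, -1.1]
grip_width: 1.002
grasp_force: 0.0
```

Run:
```python
from h import *
o,r=state(); c=snap("wrist","w1")
I=c['pixels'][:,:,::-1]
cv2.imwrite("pics/w1.png",cv2.resize(I[60:285,200:350],None,fx=2.66,fy=2.66,interpolation=cv2.INTER_CUBIC)) 
u,v=proj(c,(.513,.325,.1)); print(u,v)
u=int(u);v=int(v); b=cv2.resize(I[v-40:v+40,u-27:u+27],None,fx=7.4,fy=7.4,interpolation=cv2.INTER_CUBIC)
a=cv2.imread("pics/w1.png"); im=np.zeros((600,800,3),np.uint8); im[:a.shape[0],:399]=a[:, :399]; im[:592,400:799]=b[:592,:399]; cv2.imwrite("pics/w1.png",im); print(u-27,v-40)
```

```text
t 3.9 p [511.7 323.4 190.3] yaw_y -7.93 tilt [ 0.  0. -1.] w 1.002 g 0.0 F [-0.8  0.6 -1.1] j7 [-0.88  0.33  0.29  1.61 -0.1   1.22 -0.7 ]
257.57002641559137 200.889054282144
230 160
```

View pics/w1.png

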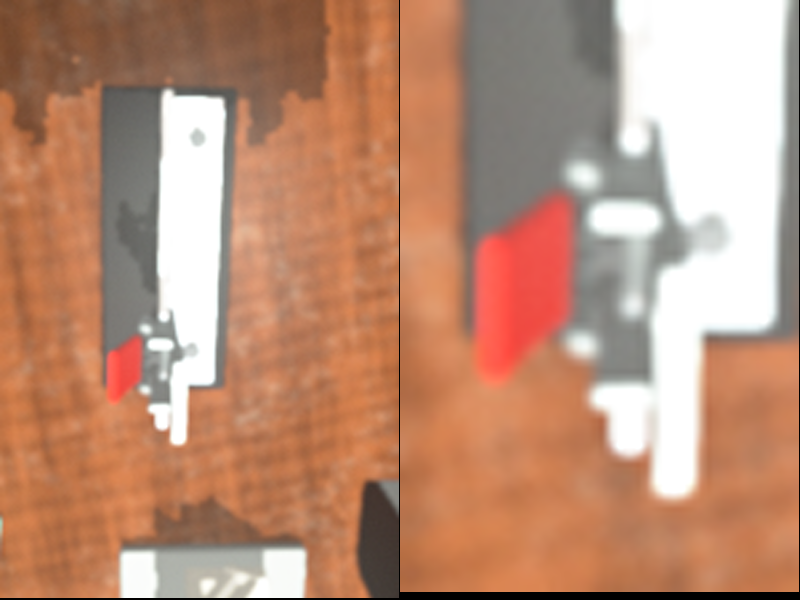

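Run:
```python
from h import *
c=dict(np.load("pics/w1.npz"))
B=lambda x,y:(230+(x-400+.5)/7.4-.5,160+(y+.5)/7.4-.5)
A=lambda x,y:(200+(x+.5)/2.66-.5,60+(y+.5)/2.66-.5)
mm=lambda a:(a*1000).round(1)
print('back top ends',mm(onz(c,*B(680,272),.122)),mm(onz(c,*B(675,493),.122)),'left/right edge',mm(onz(c,*B(654,383),.122)),mm(onz(c,*B(699,383),.122)))
print('thumb top',mm(onz(c,*B(495,236),.102)),mm(onz(c,*B(495,380),.102)))
print('rail top line',mm(onz(c,*A(167,92),.064)),mm(onz(c,*A(163,315),.064)))
print('foot L',mm(onz(c,*A(103,88),.006)),mm(onz(c,*A(105,385),.006)),'R',mm(onz(c,*A(236,88),.006)),mm(onz(c,*A(224,387),.006)))
```

```text
back top ends [521.7 334.8 122. ] [518.1 310.7 122. ] left/right edge [517.5 323.3 122. ] [522.1 322.6 122. ]
thumb top [501.8 335.5 102. ] [499.2 318.6 102. ]
rail top line [529.3 410.1  64. ] [517.9 335.5  64. ]
foot L [505.6 418.6   6. ] [486.3 292.5   6. ] R [559.1 411.1   6. ] [540.3 283.9   6. ]
```

Request:
arm_command(series="0 0.002 -0.0045 0 0.004; 0 0 0 0.05 0; 0 0 0 0.05 0; 0 0 0 0.05 0; 0 0 0 0.05 0; 0 0 0 0.03 0; 0 0 0 0.02 0; 0.5 0 0 0 0; 0.7 0 0 0 0; 0.7 0 0 0 0")

```text
clock: 5.2
position: [0.5103, 0.3247, 0.0909]
ee_rot: [0.758, 0.652, 0.001, -0.0]
ft_force: [1.2, -0.4, -1.3]
grip_width: 0.376
grasp_force: 0.0
```

Run:
```python
from h import *
o,r=state(); c=snap("wrist","w2")
```

```text
t 5.2 p [510.3 324.7  90.9] yaw_y -8.66 tilt [ 0.001  0.001 -1.   ] w 0.376 g 0.0 F [ 1.2 -0.4 -1.3] j7 [-0.86  0.43  0.28  1.71 -0.13  1.03 -0.69]
```

Request:
arm_command(series="0.72 0 0 0 0; 0.72 0 0 0 0; 0.73 0 0 0 0; 0.74 0 0.001 0 0; 0.75 0 0.001 0 0; 0.76 0 0.001 0 0; 0.77 0 0.001 0 0; 0.78 0 0.001 0 0; 0.78 0 0 0 0; 0.78 0 0 0 0")

```text
clock: 6.5
position: [0.512, 0.3243, 0.0906]
ee_rot: [0.758, 0.652, 0.0, -0.0]
ft_force: [-2.6, -0.3, 5.3]
grip_width: 0.224
grasp_force: 15.2
```

Run:
```python
from h import *
o,r=state()
```

```text
t 6.5 p [512.  324.3  90.6] yaw_y -8.65 tilt [ 0.  0. -1.] w 0.224 g 15.2 F [-2.6 -0.3  5.3] j7 [-0.86  0.43  0.28  1.7  -0.13  1.03 -0.69]
```

Request:
arm_command(series="0.79 0 0.001 0 0; 0.8 0 0.001 0 0; 0.81 0 0.001 0 0; 0.82 0 0.001 0 0; 0.84 0 0.001 0 0; 0.87 0 0 0 0; 0.9 0 0 0 0; 0.9 0 0 0 0; 0.9 0 0 0 0; 0.9 0 0 0 0")

```text
clock: 7.75
position: [0.5141, 0.324, 0.0908]
ee_rot: [0.758, 0.652, 0.0, -0.0]
ft_force: [-2.5, -0.6, 6.4]
grip_width: 0.168
grasp_force: 41.4
```

Run:
```python
from h import *
o,r=state()
```

```text
t 7.75 p [514.1 324.   90.8] yaw_y -8.65 tilt [ 0.     0.001 -1.   ] w 0.168 g 41.4 F [-2.5 -0.6  6.4] j7 [-0.86  0.43  0.28  1.7  -0.14  1.03 -0.69]
```

Request:
arm_command(series="0.9 0 0 -0.01 0; 0.9 0 0 -0.03 0; 0.9 0 0 -0.06 0; 0.9 0 0 -0.075 0; 0.9 0 0 -0.075 0; 0.9 -0.09 0.009 0 0; 0.9 -0.09 0.009 0 0; 0.9 -0.1 0.009 0 0; 0.9 -0.1 0.009 0 0; 0.9 -0.1 0.009 0 0")

```text
clock: 9.0
position: [0.5029, 0.13, 0.191]
ee_rot: [0.759, 0.652, 0.0, 0.0]
ft_force: [0.4, -0.2, -0.1]
grip_width: 0.168
grasp_force: 40.6
```

Request:
arm_command(series="0.9 -0.1 0.009 0 0; 0.9 0 0 0 -0.01; 0.9 0 0 0 0; 0.9 0 0 0 0; 0.9 0 0 0 0; 0.9 0 0 0 0; 0.9 0 0 0 0; 0.9 0 0 0 0; 0.9 0 0 0 0; 0.9 0 0 0 0")

```text
clock: 10.25
position: [0.5004, 0.0912, 0.1903]
ee_rot: [0.748, 0.664, 0.0, -0.0]
ft_force: [-0.9, -0.4, -0.8]
grip_width: 0.171
grasp_force: 40.6
```

Run:
```python
from h import *
o,r=state(); c=snap("wrist","w3"); I=c['pixels'][:,:,::-1]
a=I[60:320,170:340]; a=cv2.resize(a,None,fx=2.3,fy=2.3,interpolation=cv2.INTER_CUBIC) #391x598
u,v=map(int,proj(c,(.5,.154,.078))); print(u,v)
b=cv2.resize(I[v-40:v+40,u-27:u+27],None,fx=7.4,fy=7.4,interpolation=cv2.INTER_CUBIC); print(u-27,v-40)
im=np.zeros((600,800,3),np.uint8); im[:a.shape[0],:391]=a; im[:592,400:799]=b[:592,:399]; cv2.imwrite("pics/w3.png",im)
```

```text
t 10.25 p [500.4  91.2 190.3] yaw_y -6.86 tilt [-0.  0. -1.] w 0.171 g 40.6 F [-0.9 -0.4 -0.8] j7 [-0.66  0.12  0.42  1.86 -0.05  1.17 -0.34]
247 125
220 85
```

View pics/w3.png

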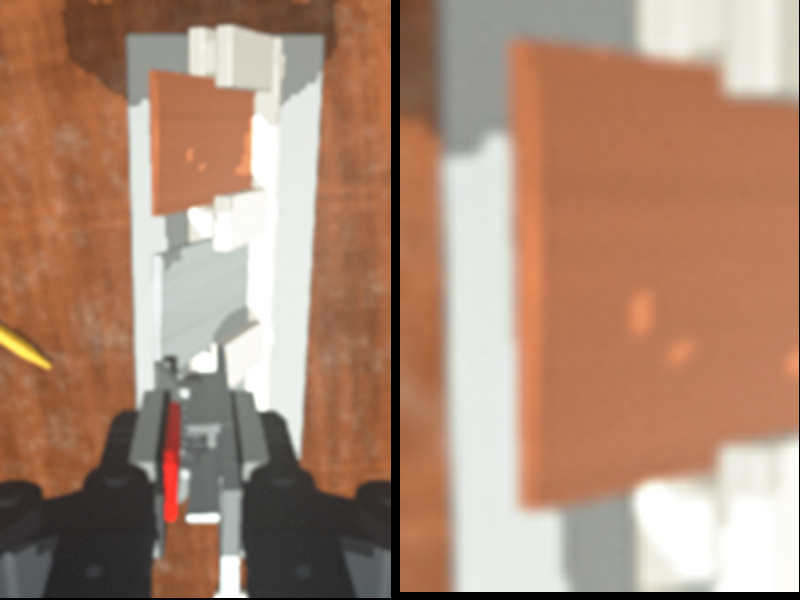

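Run:
```python
from h import *
c=dict(np.load("pics/w3.npz"))
B=lambda x,y:(220+(x-400+.5)/7.4-.5,85+(y+.5)/7.4-.5)
A=lambda x,y:(170+(x+.5)/2.3-.5,60+(y+.5)/2.3-.5)
mm=lambda a:(a*1000).round(1)
for z in (.074,.078,.082):
    p=onz(c,*B(525,42),z);q=onz(c,*B(532,506),z); d=p-q
    print(z,mm(p),mm(q),'mid',mm((p+q)/2),'len',(np.linalg.norm(d)*1e3).round(1),'yaw',np.degrees(np.arctan2(-d[0],d[1])).round(2))
p=onz(c,*B(510,40),.078);q=onz(c,*B(540,44),.078);print('edge width',mm(q-p))
p=[onz(c,*A(*k),.008) for k in [(127,35),(322,35),(136,385),(303,455)]]; print('rack base',[mm(k) for k in p], [np.degrees(np.arctan2(-(a-b)[0],(a-b)[1])).round(2) for a,b in [(p[0],p[2]),(p[1],p[3])]])
# clip bits: back top bar and thumb
print('in-hand back top z+46:',mm(onz(c,*A(203,518),.2223)), 'tool',)
```

```text
0.074 [494.8 183.5  74. ] [488.2 131.4  74. ] mid [491.5 157.4  74. ] len 52.5 yaw -7.2
0.078 [495.  183.1  78. ] [488.6 131.9  78. ] mid [491.8 157.5  78. ] len 51.7 yaw -7.2
0.082 [495.3 182.8  82. ] [488.9 132.4  82. ] mid [492.1 157.6  82. ] len 50.8 yaw -7.2
edge width [ 3.3 -0.8  0. ]
rack base [array([481. , 205.3,   8. ]), array([569.6, 194.6,   8. ]), array([459. ,  32.5,   8. ]), array([545.6, -21. ,   8. ])] [np.float64(-7.25), np.float64(-6.36)]
in-hand back top z+46: [501.9  98.4 222.3] tool
```

Run:
```python
from h import *
to((.4908,.1573,.1290),-7.1)
```

```text
t 10.3 p [500.4  91.2 190.3] yaw_y -6.86 tilt [ 0.  0. -1.] w 0.166 g 40.6 F [-0.8 -0.1 -0.3] j7 [-0.66  0.12  0.42  1.86 -0.05  1.17 -0.34]
shift/0.4 [ 0.161 -0.044  0.153] spin 0.001
```

Request:
arm_command(series="0.9 0.05 -0.014 0 0.001; 0.9 0.06 -0.015 0 0; 0.9 0.051 -0.015 0 0; 0.9 0 0 0.05 0; 0.9 0 0 0.05 0; 0.9 0 0 0.035 0; 0.9 0 0 0.018 0; 0.9 0 0 0 0; 0.9 0 0 0 0; 0.9 0 0 0 0")

```text
clock: 11.55
position: [0.491, 0.1575, 0.1296]
ee_rot: [0.749, 0.662, 0.0, 0.0]
ft_force: [-0.7, 0.2, -0.4]
grip_width: 0.168
grasp_force: 40.6
```

Run:
```python
from h import *
to((.4908,.1573,.1290),-7.1); c=snap("side","s4"); I=c['pixels'][:,:,::-1]
S=snap("scene","c4")['pixels'][:,:,::-1]
u,v=map(int,proj(c,(.5,.154,.09))); a=cv2.resize(I[v-37:v+37,u-25:u+25],None,fx=8,fy=8,interpolation=cv2.INTER_CUBIC)
c=dict(np.load("pics/c4.npz"));x,y=map(int,proj(c,(.5,.154,.09))); b=cv2.resize(S[y-37:y+37,x-25:x+25],None,fx=8,fy=8,interpolation=cv2.INTER_CUBIC)
cv2.imwrite("pics/s4.png",np.hstack([a,b])); print(u-25,v-37,x-25,y-37)
```

```text
t 11.55 p [491.  157.5 129.6] yaw_y -7.03 tilt [ 0.001  0.001 -1.   ] w 0.168 g 40.6 F [-0.7  0.2 -0.4] j7 [-0.73  0.2   0.36  1.91 -0.08  1.04 -0.45]
shift/0.4 [-0.    -0.001  0.002] spin 0.0
234 178 203 169
```

View pics/s4.png

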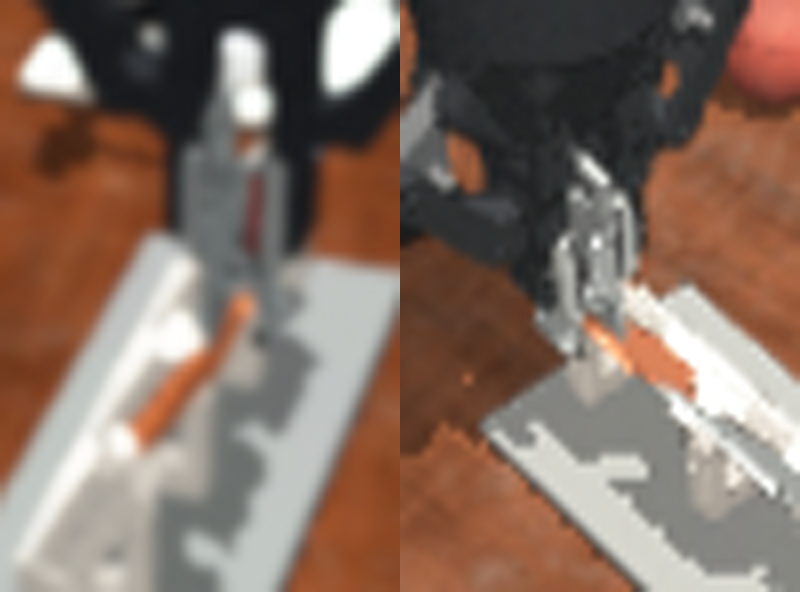

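Left half (side view): the clip stands open over the copper edge, which runs from (135,432) to (240,300). The right half agrees. I'll use the near corner to check the plate's height.

Run:
```python
from h import *
c=dict(np.load("pics/s4.npz")); s=dict(np.load("pics/c4.npz"))
for z in (.074,.078,.082):
  print(z,[((proj(c,p)-[234,178])*8).round(0) for p in [(.495,.1831,z),(.4886,.132,z)]],[((proj(s,p)-[203,169])*8).round(0)+[400,0] for p in [(.495,.1831,z),(.4886,.132,z)]])
print('clip jaw end at',(proj(c,(.4953,.157,.0868))-[234,178])*8)
```

```text
0.074 [array([206., 404.]), array([252., 311.])] [array([534., 297.]), array([636., 393.])]
0.078 [array([206., 392.]), array([252., 299.])] [array([533., 289.]), array([636., 385.])]
0.082 [array([207., 380.]), array([253., 288.])] [array([531., 281.]), array([635., 377.])]
clip jaw end at [218.48929528 316.47694556]
```

Request:
arm_command(series="0.9 0 0 0.005 0; 0.9 0 0 0.005 0; 0.9 0 0.002 0.003 0; 0.9 0 0.002 0.003 0; 0.9 0 0.002 0.003 0; 0.9 0 0.001 0.002 0; 0.9 0 0 0 0; 0.9 0 0 0 0; 0.9 0 0 0 0; 0.9 0 0 0 0")

```text
clock: 12.9
position: [0.4941, 0.157, 0.121]
ee_rot: [0.749, 0.662, 0.001, 0.0]
ft_force: [6.2, 0.2, 5.1]
grip_width: 0.167
grasp_force: 41.3
```

Run:
```python
from h import *
to((.4958,.1568,.1168),-7.1); snap("wrist","w5"); snap("side","s5")
```

```text
t 12.9 p [494.1 157.  121. ] yaw_y -7.04 tilt [ 0.001  0.    -1.   ] w 0.167 g 41.3 F [6.2 0.2 5.1] j7 [-0.72  0.22  0.36  1.91 -0.09  1.03 -0.44]
shift/0.4 [0.    0.004 0.01 ] spin 0.0
```

Request:
arm_command(series="0.9 0 0.0025 0 0; 0.9 0 0.0025 0 0; 0.9 0 0 0 0; 0.9 0 0 0 0; 0.9 0 0 0 0; 0.9 0 0 0 0; 0.9 0 0 0 0; 0.9 0 0 0 0; 0.9 0 0 0 0; 0.9 0 0 0 0")

```text
clock: 14.25
position: [0.4954, 0.1567, 0.1206]
ee_rot: [0.749, 0.662, -0.0, -0.0]
ft_force: [0.6, -0.5, -0.3]
grip_width: 0.164
grasp_force: 40.7
```

Run:
```python
from h import *
to((.4958,.1568,.1168),-7.1); I=snap("side","s5")['pixels'][:,:,::-1]; S=snap("scene","c5")['pixels'][:,:,::-1]
cv2.imwrite("pics/s5.png",np.hstack([cv2.resize(k,None,fx=8,fy=8,interpolation=cv2.INTER_CUBIC) for k in (I[178:252,234:284],S[169:243,203:253])]))
```

```text
t 14.25 p [495.4 156.7 120.6] yaw_y -7.03 tilt [-0. -0. -1.] w 0.164 g 40.7 F [ 0.6 -0.5 -0.3] j7 [-0.72  0.22  0.36  1.91 -0.09  1.03 -0.44]
shift/0.4 [0.    0.001 0.009] spin 0.0
```

Request:
arm_command(series="0.9 0 0.002 0.003 0; 0.9 0 0.002 0.003 0; 0.9 0 0.002 0.003 0; 0.9 0 0.0015 0.003 0; 0.9 0 0.0015 0.003 0; 0.9 0 0 0 0; 0.9 0 0 0 0; 0.9 0 0 0 0; 0.9 0 0 0 0; 0.9 0 0 0 0")

```text
clock: 15.6
position: [0.4976, 0.1573, 0.1176]
ee_rot: [0.749, 0.663, -0.001, -0.002]
ft_force: [-23.9, -4.0, 45.4]
grip_width: 0.17
grasp_force: 51.3
```

Run:
```python
from h import *
to((.4958,.1568,.1168),-7.1); I=snap("side","s6")['pixels'][:,:,::-1]; S=snap("scene","c6")['pixels'][:,:,::-1]
cv2.imwrite("pics/s6.png",np.hstack([cv2.resize(k,None,fx=8,fy=8,interpolation=cv2.INTER_CUBIC) for k in (I[178:252,234:284],S[169:243,203:253])]))
```

```text
t 15.6 p [497.6 157.3 117.6] yaw_y -6.99 tilt [-0.004  0.002 -1.   ] w 0.17 g 51.3 F [-23.9  -4.   45.4] j7 [-0.71  0.23  0.36  1.9  -0.1   1.03 -0.43]
shift/0.4 [-0.002 -0.004  0.002] spin 0.001
```

View pics/s6.png

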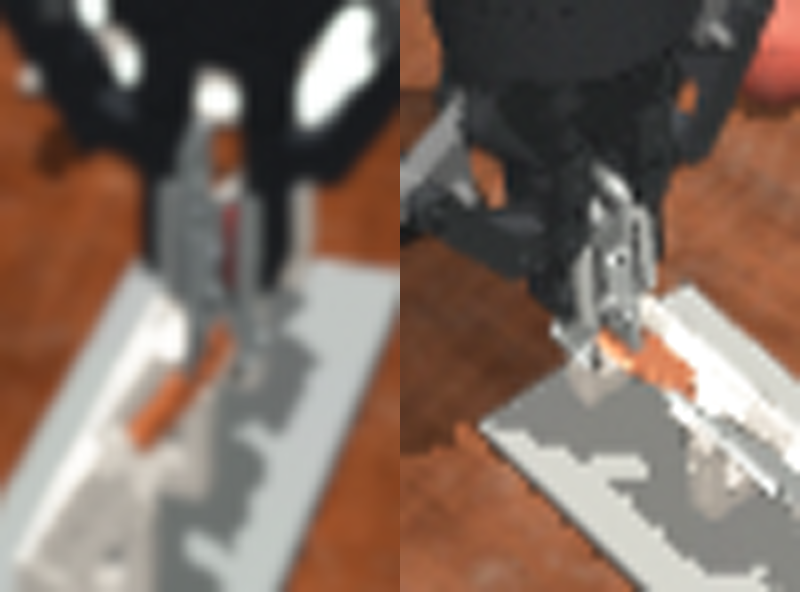

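Request:
arm_command(series="0.9 0 -0.0015 -0.003 0; 0.9 0 -0.001 -0.002 0; 0.9 0 0 0 0; 0 0 0 0 0; 0 0 0 0 0; 0 0 -0.01 0 0; 0 0 -0.01 0 0; 0 0 -0.01 0 0; 0 0 -0.01 0 0; 0 0 0 0 0")

```text
clock: 16.95
position: [0.482, 0.1585, 0.1168]
ee_rot: [0.749, 0.662, 0.0, -0.0]
ft_force: [-0.4, 0.5, -1.0]
grip_width: 1.001
grasp_force: 0.0
```

Run:
```python
from h import *
state(); I=snap("side","s7")['pixels'][:,:,::-1]; S=snap("scene","c7")['pixels'][:,:,::-1]; W=snap("wrist","w7")['pixels'][:,:,::-1]
f=lambda k,s:cv2.resize(k,None,fx=s,fy=s,interpolation=cv2.INTER_CUBIC)
im=np.zeros((600,800,3),np.uint8)
a=f(I[178:252,226:286],5.5); b=f(S[160:234,200:260],5.5); w=f(W[150:350,180:330],3)
cv2.imwrite("pics/s7.png",np.hstack([np.vstack([a[:300,:330],b[:300,:330]]),w[:600,:450]]))
```

```text
t 16.95 p [482.  158.5 116.8] yaw_y -7.02 tilt [-0.  0. -1.] w 1.001 g 0.0 F [-0.4  0.5 -1. ] j7 [-0.73  0.2   0.36  1.94 -0.08  1.01 -0.46]
```

View pics/s7.png

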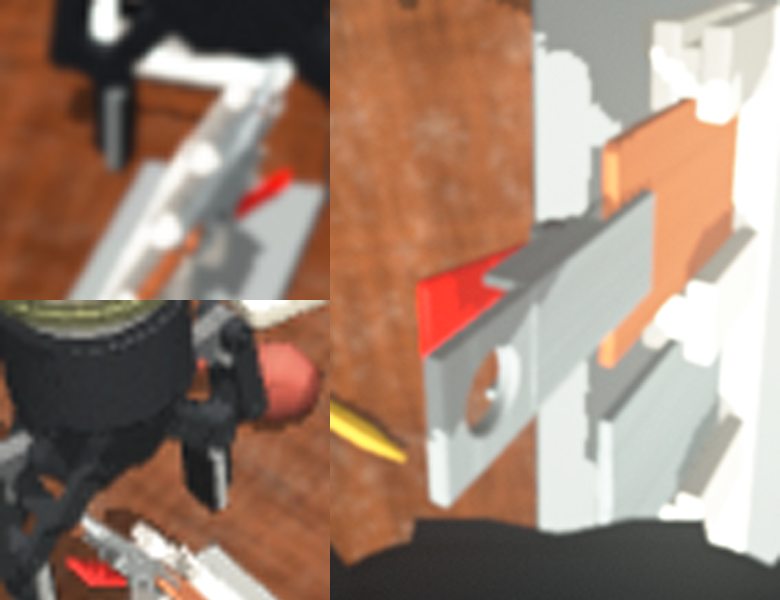

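The right half (wrist view) shows the clip sitting flat on the copper plate: eye at (490,390), red thumb at (460,295), jaw end at about (652,195). Next I compute how deep it covers the plate and how well it is centred.

Run:
```python
from h import *
c=dict(np.load("pics/w7.npz"))
P=lambda x,y:(180+(x-330+.5)/3-.5,150+(y+.5)/3-.5)
mm=lambda a:(a*1000).round(1)
for z in (.08,.084,.088): 
    p,q=onz(c,*P(605,148),z),onz(c,*P(600,364),z); print(z,mm(p),mm(q),mm((p+q)/2),'len',mm(np.linalg.norm(p-q)))
a=np.radians(-7.1); ex=np.array([np.cos(a),np.sin(a),0]); ey=np.array([-np.sin(a),np.cos(a),0]); ez=np.array([0,0,1.])
n=np.cos(np.pi/6)*ex+.5*ez; t=-.5*ex+np.cos(np.pi/6)*ez
def onpl(px,p0,off):
    o,d=ray(c,*px); p=o+d*(((p0+n*off-o)@n)/(d@n)); w=p-p0; return mm(np.array([w@ey,w@t]))
for z in (.084,.088):
    p0=(onz(c,*P(605,148),z-.00075)+onz(c,*P(600,364),z-.00075))/2+ex*.0013+ez*.00075
    print('p0',mm(p0))
    for nm,px,off in [('jaw end +y',(653,192),.0045),('jaw end -y',(651,282),.0045),('top +y',(440,342),.0045),('top -y',(446,505),.0045),('eye',(491,392),.0045),('upper corner ends',(620,146),.0015),('',(612,364),.0015),('thumb',(417,283),-.02)]:
        print(nm,onpl(P(*px),p0,off))
```

```text
0.08 [494.2 178.   80. ] [487.5 126.4  80. ] [490.9 152.2  80. ] len 52.0
0.084 [494.1 179.3  84. ] [487.6 129.   84. ] [490.9 154.1  84. ] len 50.7
0.088 [494.1 180.6  88. ] [487.7 131.6  88. ] [490.9 156.1  88. ] len 49.4
p0 [492.2 153.6  84. ]
jaw end +y [ 12.9 -12.2]
jaw end -y [ -9.4 -13. ]
top +y [15.3 62.7]
top -y [-12.3  63.1]
eye [-0.1 50.7]
upper corner ends [26.1 -1.1]
 [-24.3   0.3]
thumb [ 7.3 38.7]
p0 [492.2 155.6  88. ]
jaw end +y [ 12.7 -11.5]
jaw end -y [ -8.9 -12.3]
top +y [15.1 61.2]
top -y [-11.8  61.7]
eye [ 0.1 49.6]
upper corner ends [25.5 -0.9]
 [-23.6   0.5]
thumb [ 6.8 37.2]
```

Request:
arm_command(series="0 0 0 -0.05 0; 0 0 0 -0.075 0; 0 0 -0.0125 -0.075 0; 0.3 0 0 0 -0.055; 0.5 0 0 0 -0.055; 0.5 0 0 0 -0.055; 0.5 0 0 0 -0.055; 0.5 0 0 0 -0.055; 0.5 0 0 0 -0.055; 0.5 0 0 0 -0.055", newtons=60)

```text
clock: 18.35
position: [0.4774, 0.1589, 0.1967]
ee_rot: [0.237, 0.972, 0.0, 0.0]
ft_force: [-0.2, 0.1, 0.2]
grip_width: 0.5
grasp_force: 0.0
```

Request:
arm_command(series="0.5 0 0 0 -0.055; 0.5 0 0 0 -0.055; 0.5 0 0 0 -0.005; 0.5 0 0 0 0; 0.5 0 0 0 0; 0.5 0 0 0 0; 0.5 0 0 0 0; 0.5 0 0 0 0; 0.5 0 0 0 0; 0.5 0 0 0 0")

```text
clock: 19.6
position: [0.4773, 0.159, 0.1967]
ee_rot: [0.061, 0.998, 0.0, 0.0]
ft_force: [-0.2, 0.2, 0.2]
grip_width: 0.5
grasp_force: 0.0
```

Run:
```python
from h import *
to((.477,.1583,.1127),82.9); snap("wrist","w8")
```

```text
t 19.6 p [477.3 159.  196.7] yaw_y 82.96 tilt [ 0.  0. -1.] w 0.5 g 0.0 F [-0.2  0.2  0.2] j7 [-0.68  0.1   0.28  1.86 -0.03  1.18  1.06]
shift/0.4 [ 0.001 -0.002  0.21 ] spin 0.0
```

Run:
```python
from h import *
c=dict(np.load("pics/w8.npz")); h=cv2.cvtColor(c['pixels'],cv2.COLOR_RGB2HSV)
m=(((h[...,0]<5)|(h[...,0]>174))&(h[...,1]>190)&(h[...,2]>110)).astype(np.uint8)
n,l,s,ce=cv2.connectedComponentsWithStats(m)
o=manip.get_obs();r=R.from_quat(o['ee_rot']).as_matrix()
for i in range(1,n):
    if s[i,4]>40:
        for z in (.09,.11): p=onz(c,*ce[i],z); print(s[i],ce[i].round(1),z,(p*1e3).round(1),'tool',(r.T@(p-o['position'])*1e3).round(1))
```

```text
[305  79  16  21 246] [312.2  88.8] 0.09 [390.6 213.8  90. ] tool [ 92.8  43.8 106.7]
[305  79  16  21 246] [312.2  88.8] 0.11 [391.7 209.7 110. ] tool [91.2 39.9 86.7]
[249 187  18   6  73] [258.1 189.3] 0.09 [468.7 160.5  90. ] tool [  8.7   0.4 106.7]
[249 187  18   6  73] [258.1 189.3] 0.11 [463. 161. 110.] tool [14.5  0.3 86.7]
```

Request:
arm_command(series="0.5 0 0 0.05 0; 0.5 0 0 0.05 0; 0.5 0 0 0.05 0; 0.5 0 0 0.04 0; 0.5 0 0 0.02 0; 0.5 0 0 0 0; 0.6 0 0 0 0; 0.7 0 0 0 0; 0.78 0 0 0 0; 0.78 0 0 0 0")

```text
clock: 20.9
position: [0.4776, 0.1594, 0.1133]
ee_rot: [0.061, 0.998, 0.0, 0.0]
ft_force: [-1.6, 1.3, 6.3]
grip_width: 0.272
grasp_force: 58.6
```

Run:
```python
from h import *
to((.477,.1583,.1127),82.9)
```

```text
t 20.9 p [477.6 159.4 113.3] yaw_y 82.98 tilt [ 0.001  0.001 -1.   ] w 0.272 g 58.6 F [-1.6  1.3  6.3] j7 [-0.67  0.19  0.28  1.95 -0.06  1.    1.09]
shift/0.4 [ 0.001 -0.003  0.002] spin 0.0
```

Request:
arm_command(series="0.8 -0.0016 0 0.0027 0; 0.8 -0.0016 0 0.0027 0; 0.8 -0.0016 0 0.0027 0; 0.8 0 0 0 0; 0.8 0 0 0 0; 0.8 0 0 0 0; 0.8 0 0 0 0; 0.8 0 0 0 0; 0.8 0 0 0 0; 0.8 0 0 0 0")

```text
clock: 22.15
position: [0.479, 0.1596, 0.1111]
ee_rot: [0.061, 0.998, 0.001, -0.0]
ft_force: [-10.2, -0.0, 21.0]
grip_width: 0.27
grasp_force: 60.8
```

Run:
```python
from h import *
state()
```

```text
t 22.15 p [479.  159.6 111.1] yaw_y 83.0 tilt [-0.     0.002 -1.   ] w 0.27 g 60.8 F [-10.2  -0.   21. ] j7 [-0.66  0.2   0.28  1.95 -0.07  1.    1.09]
```

Request:
arm_command(series="0.8 -0.0012 0 0.0021 0; 0.8 -0.0012 0 0.0021 0; 0.8 0 0 0 0; 0.8 0 0 0 0; 0.8 0 0 0 0; 0.8 0 0 0 0; 0.8 0 0 0 0; 0.8 0 0 0 0; 0.8 0 0 0 0; 0.8 0 0 0 0")

```text
clock: 23.4
position: [0.4793, 0.16, 0.1107]
ee_rot: [0.061, 0.998, 0.001, -0.001]
ft_force: [-21.6, -1.3, 40.9]
grip_width: 0.27
grasp_force: 63.3
```

Run:
```python
from h import *
state()
```

```text
t 23.4 p [479.3 160.  110.7] yaw_y 83.02 tilt [-0.002  0.003 -1.   ] w 0.27 g 63.3 F [-21.6  -1.3  40.9] j7 [-0.66  0.2   0.28  1.95 -0.07  1.    1.1 ]
```

Request:
arm_command(series="0.8 0.0028 0 -0.0048 0; 0.8 0.004 0 -0.007 0; 0.8 0.0075 0 -0.013 0; 0.8 0.01 0 -0.0173 0; 0.8 0.01 0 -0.0173 0; 0.8 0.01 0 -0.0173 0; 0.8 0.01 0 -0.0173 0; 0.8 0.01 0 -0.0173 0; 0.8 0 0 0 0; 0.8 0 0 0 0")

```text
clock: 24.65
position: [0.4544, 0.1617, 0.1521]
ee_rot: [0.061, 0.998, -0.0, -0.0]
ft_force: [-0.0, -0.6, -2.6]
grip_width: 0.271
grasp_force: 58.7
```

Run:
```python
from h import *
state(); c=snap("side","s9"); s=snap("scene","c9")
for n,c in (("side",c),("scene",s)):
    h=cv2.cvtColor(c['pixels'],cv2.COLOR_RGB2HSV); u,v=map(int,proj(c,(.46,.16,.10)))
    m=((h[...,0]<14)&(h[...,0]>5)&(h[...,1]>130)&(h[...,2]>90)).astype(np.uint8); m[:v-45]=0;m[v+45:]=0;m[:,:u-40]=0;m[:,u+40:]=0
    print(n,u,v)
    for y in range(v-30,v+40,3): print(y,''.join('#' if m[y,x] else '.' for x in range(u-38,u+38)))
```

```text
t 24.65 p [454.4 161.7 152.1] yaw_y 82.97 tilt [-0.001 -0.    -1.   ] w 0.271 g 58.7 F [-0.  -0.6 -2.6] j7 [-0.69  0.1   0.27  1.96 -0.03  1.08  1.04]
side 276 214
184 ...................................................#########################
187 ..................................................##########################
190 .................................................###########################
193 ####...###########................................##########################
196 #.......##################...........................####################...
199 ##..####################...........................############.............
202 ######################.........................################.............
205 ####################...........................#############################
208 #############....................#....####...###############################
211 ###########..................###...............#############################
214 #########.................####..................############################
217 ########................####.............
[... 2265 characters left out ...]
.......#######......................................
230 #############.#############...#########.###.................................
233 ##..............##############################..............................
236 ..........###.....###############################...........................
239 .................###################...#.####.######........................
242 ..........#########################...#################.....................
245 ....#######################...############################..................
248 #########################....################################...............
251 ################################################################............
```

Request:
arm_command(series="0.8 0.009 0 -0.0157 0; 0.8 0.009 0 -0.0157 0; 0.8 0 0 -0.05 0; 0.8 0 0 -0.06 0; 0.8 0 0 0 0; 0.8 0 0 0 0; 0.8 0 0 0 0; 0.8 0 0 0 0; 0.8 0 0 0 0; 0.8 0 0 0 0", newtons=20)

```text
clock: 26.0
position: [0.4474, 0.1626, 0.2087]
ee_rot: [0.061, 0.998, -0.0, -0.0]
ft_force: [0.4, -0.6, -1.9]
grip_width: 0.267
grasp_force: 58.7
```

```bash
cat >> h.py <<'E'
def tilt():
    # copper pixels by difference from the start picture, side view -> outline in the x-z plane through the TCP
    o,r=state(); c=snap("side","tl%d"%round(o['clock']*100)); p=o['position']; ex=-r[:,0]; ey=r[:,1]
    h=cv2.cvtColor(c['pixels'],cv2.COLOR_RGB2HSV); d=cv2.absdiff(c['pixels'],np.load("pics/side0.npz")['pixels']).max(2)
    m=((h[...,0]<16)&(h[...,1]>90)&(d>18)).astype(np.uint8)
    ys,xs=np.nonzero(m); out=[]
    for u,v in zip(xs,ys):
        q,w=ray(c,u,v); g=q+w*(((p-q)@ey)/(w@ey))-p; out.append([g@ex,g[2],u,v])
    out=np.array(out); k=(abs(out[:,0])<.12)&(out[:,1]<.06)&(out[:,1]>-.15); return c,out[k]
E
python3 - <<'E'
from h import *
c,P=tilt()
print(len(P))
for lo in range(-130,60,10):
    k=(P[:,1]*1e3>=lo)&(P[:,1]*1e3<lo+10)
    if k.any(): print(lo,k.sum(),(P[k,0].min()*1e3).round(),(np.median(P[k,0])*1e3).round(),(P[k,0].max()*1e3).round())
E
```

```text
t 26.0 p [447.4 162.6 208.7] yaw_y 82.96 tilt [-0. -0. -1.] w 0.267 g 58.7 F [ 0.4 -0.6 -1.9] j7 [-0.7   0.02  0.26  1.91 -0.01  1.21  1.01]
169
-110 1 56.0 56.0 56.0
-100 10 52.0 57.0 59.0
-90 16 43.0 51.0 57.0
-80 16 39.0 45.0 50.0
-70 17 34.0 39.0 45.0
-60 11 28.0 32.0 39.0
-50 6 24.0 26.0 28.0
-40 12 -7.0 18.0 24.0
-30 4 -11.0 -9.0 17.0
-20 6 -12.0 -10.0 -10.0
-10 24 -22.0 -14.0 16.0
0 20 -24.0 -18.0 21.0
10 6 -13.0 4.0 21.0
20 2 -16.0 -16.0 -15.0
30 2 -18.0 -18.0 -18.0
40 7 -22.0 -20.0 -18.0
50 9 -21.0 -19.0 -19.0
```

Request:
arm_command(series="0.79 0 0 0 0; 0.78 0 0 0 0; 0.77 0 0 0 0; 0.76 0 0 0 0; 0.76 0 0 0 0; 0.76 0 0 0 0; 0.76 0 0 0 0; 0.76 0 0 0 0; 0.76 0 0 0 0; 0.76 0 0 0 0", newtons=20)

```text
clock: 27.3
position: [0.4475, 0.1627, 0.2089]
ee_rot: [0.061, 0.998, 0.0, -0.0]
ft_force: [-0.2, 0.1, -1.6]
grip_width: 0.269
grasp_force: 58.8
```

```bash
cat >> h.py <<'E'
def bot():
    c,P=tilt(); k=(P[:,1]<-.045)&(P[:,0]>-.03); Q=P[k]; b=np.polyfit(Q[:,1],Q[:,0],1); print('angle',np.degrees(np.arctan(-b[0])).round(1),'bottom z',(Q[:,1].min()*1e3).round(),'x there',(np.polyval(b,Q[:,1].min())*1e3).round(), len(Q))
E
python3 - <<'E'
from h import *
bot()
E
```

```text
t 27.3 p [447.5 162.7 208.9] yaw_y 82.97 tilt [-0.  0. -1.] w 0.269 g 58.8 F [-0.2  0.1 -1.6] j7 [-0.7   0.02  0.26  1.91 -0.01  1.21  1.01]
angle 30.7 bottom z -101.0 x there 60.0 73
```

Request:
arm_command(series="0.76 -0.003 -0.05 0 0; 0.76 -0.006 -0.1 0 0; 0.76 -0.006 -0.12 0 0; 0.76 -0.006 -0.12 0 0; 0.76 -0.006 -0.12 0 0; 0.76 -0.006 -0.12 0 0; 0.76 -0.006 -0.1 0 0; 0.76 -0.006 -0.06 0 0; 0.76 0 -0.03 0 0; 0.76 0 0 0 0.05")

```text
clock: 28.6
position: [0.4246, -0.166, 0.2088]
ee_rot: [0.142, 0.99, 0.0, -0.0]
ft_force: [0.8, 0.8, -2.2]
grip_width: 0.272
grasp_force: 58.7
```

Request:
arm_command(series="0.76 0 0 0 0.059; 0.76 0 0 0 0.059; 0.76 0 0 0 0.059; 0.76 0 0 0 0.059; 0.76 0 0 0 0.059; 0.76 0 0 0 0.059; 0.76 0 0 0 0.059; 0.76 0 0 0 0.059; 0.76 0 0 0 0.059; 0.76 0 0 0 0.059")

```text
clock: 29.85
position: [0.4249, -0.1647, 0.2087]
ee_rot: [0.877, 0.481, 0.0, -0.0]
ft_force: [-0.4, 0.3, -1.5]
grip_width: 0.268
grasp_force: 58.7
```

Request:
arm_command(series="0.76 0 0 0 0.059; 0.76 0 0 0 0.059; 0.76 0 0 0 0.059; 0.76 0 0 0 0.059; 0.76 0 0 0 0.059; 0.76 0 0 0 0.059; 0.76 0 0 0 0.019; 0.76 0 0 0 0; 0.76 0 0 0 0; 0.76 0 0 0 0")

```text
clock: 31.1
position: [0.4251, -0.165, 0.2088]
ee_rot: [0.997, -0.081, -0.0, -0.0]
ft_force: [0.3, -0.3, -1.8]
grip_width: 0.269
grasp_force: 58.7
```

Run:
```python
from h import *
to((.4857,-.1686,.1755),-99.4); c=snap("wrist","w10"); snap("scene","c10"); snap("side","s10")
# expected pixels of peg and grey profiles across it
ex=np.array([.9866,-.1633,0]);ey=np.array([.1633,.9866,0]);O=np.array([.5538,-.1799,0])
g=cv2.cvtColor(c['pixels'],cv2.COLOR_RGB2GRAY)
for x,z in ((-.044,.1925),(-.03,.1905),(-.015,.188),(0,.186)):
    P=[proj(c,O+ex*x+ey*(k/1000)+[0,0,z]) for k in range(-14,15)]
    print(x,P[14].round(0),[int(g[int(round(v)),int(round(u))]) if 0<=v<383.5 and 0<=u<511.5 else -1 for u,v in P])
```

```text
t 31.1 p [ 425.1 -165.   208.8] yaw_y -99.31 tilt [-0.  0. -1.] w 0.269 g 58.7 F [ 0.3 -0.3 -1.8] j7 [-0.29 -0.04  0.55  1.97  0.02  1.21 -1.48]
shift/0.4 [ 0.151 -0.016  0.083] spin 0.0
-0.044 [241.  89.] [240, 236, 238, 238, 238, 238, 238, 238, 238, 238, 238, 238, 238, 216, 191, 220, 231, 191, 158, 219, 238, 237, 237, 237, 237, 232, 231, 222, 202]
-0.03 [240.  58.] [246, 247, 246, 247, 247, 246, 247, 246, 241, 233, 225, 222, 225, 184, 201, 220, 228, 201, 160, 203, 237, 238, 238, 245, 247, 246, 246, 245, 246]
-0.015 [240.  24.] [245, 245, 246, 245, 245, 245, 246, 245, 201, 141, 129, 115, 107, 143, 193, 214, 223, 206, 167, 174, 246, 245, 246, 245, 245, 245, 245, 245, 245]
0 [240. -12.] [-1, -1, -1, -1, -1, -1, -1, -1, -1, -1, -1, -1, -1, -1, -1, -1, -1, -1, -1, -1, -1, -1, -1, -1, -1, -1, -1, -1, -1]
```

Run:
```python
from h import *
c=dict(np.load("pics/w10.npz")); g=cv2.cvtColor(c['pixels'],cv2.COLOR_RGB2GRAY)
ex=np.array([.9866,-.1633,0]);ey=np.array([.1633,.9866,0]);O=np.array([.5538,-.1799,0])
for k in (-.0005,.002,.0045):
    o=[]
    for x in range(-62,-36,1):
        u,v=proj(c,O+ex*x/1e3+ey*k+[0,0,.193]); o.append(int(g[int(round(v)),int(round(u))]))
    print(k,o)
bot()
```

```text
-0.0005 [246, 246, 246, 246, 246, 241, 231, 233, 237, 237, 237, 238, 237, 238, 238, 229, 203, 188, 190, 194, 198, 191, 193, 193, 191, 192]
0.002 [245, 246, 246, 246, 247, 235, 222, 233, 237, 237, 237, 237, 237, 237, 212, 157, 187, 213, 226, 227, 227, 225, 221, 227, 227, 226]
0.0045 [246, 245, 246, 246, 246, 245, 219, 226, 234, 237, 237, 237, 237, 237, 237, 232, 204, 175, 175, 164, 164, 166, 166, 166, 167, 167]
t 31.25 p [ 425.2 -165.1  208.8] yaw_y -99.35 tilt [ 0.  0. -1.] w 0.264 g 58.7 F [-0.1  0.2 -1.5] j7 [-0.29 -0.04  0.55  1.97  0.02  1.21 -1.48]
angle 25.8 bottom z -99.0 x there 56.0 148
```

Request:
arm_command(series="0.76 0.03 -0.0045 0.01 0; 0.76 0.04 -0.006 0.02 0; 0.76 0.04 -0.005 0.03 0; 0.76 0.03 -0.003 0.018 0; 0.76 0.016 -0.002 0.005 0; 0.76 0 0 0 0; 0.76 0 0 0 0; 0.76 0 0 0 0; 0.76 0 0 0 0; 0.76 0 0 0 0")

```text
clock: 32.55
position: [0.4881, -0.1671, 0.1758]
ee_rot: [0.997, -0.082, 0.0, -0.0]
ft_force: [-0.2, 0.5, -1.5]
grip_width: 0.273
grasp_force: 58.7
```

Run:
```python
from h import *
o,r=state(); p=o['position']
ex=np.array([.9866,-.1633,0]);ey=np.array([.1633,.9866,0]);O=np.array([.5538,-.1799,0]); print('stand frame TCP',((p-O)@ex*1e3).round(1),((p-O)@ey*1e3).round(1))
s=snap("scene","c11"); c=snap("side","s11"); w=snap("wrist","w11")
# expected eye, in side and scene; local grey patches
e=p+ex*.007+[0,0,.018]; print('eye px side',proj(c,e).round(1),'scene',proj(s,e).round(1),'wrist',proj(w,e).round(1))
u,v=proj(s,e); u=int(round(u));v=int(round(v)); print(cv2.cvtColor(s['pixels'],cv2.COLOR_RGB2GRAY)[v-9:v+10,u-9:u+12])
u,v=proj(w,e); u=int(round(u));v=int(round(v)); print(cv2.cvtColor(w['pixels'],cv2.COLOR_RGB2GRAY)[v-30:v+33:3,u-30:u+33:3])
```

```text
t 32.55 p [ 488.1 -167.1  175.8] yaw_y -99.37 tilt [ 0.  0. -1.] w 0.273 g 58.7 F [-0.2  0.5 -1.5] j7 [-0.27  0.15  0.57  1.87 -0.09  1.14 -1.41]
stand frame TCP -67.0 1.9
eye px side [277.8 125.2] scene [347.9 260.6] wrist [253.3 268.7]
[[ 30  30  30  29  29  26  30  29  30  31  28  32  35  37  37  38  37  40
   40  41  42]
 [ 30  29  34  30  29  28  31  26  27  29  31  32  31  39  39  36  38  41
   39  39  39]
 [ 30  31  31  38  36  44  35  30  29  28  28  29  30  41  46  43  38  35
   31  29  28]
 [ 31  29  39  37  40  99  67  40  28  29  29  29  27  31  39  42  39  37
   33  29  29]
 [ 28  32  36  34  48 142 116  81  41  29  29  29  30  30  31  39  36  31
   31  28  30]
 [ 30  34  31  34  70 115 115 115  78  35  27  27  29  27  31  34  31  35
   31  29  30]
 [ 30  31  31  47 102 115 113 108  96  60  27  30  26  28  32  42  33  42
   31  30  31]
 [ 29  33  39  69 115 114 119 103  85  71  30  28  27  29  30  46  46  39
   29  30  30]
 [ 38  41  48  97 113 116 126 101  82  62  31  31  30  26  29  45  45  26
   28  29  29]
 [ 43  38  85 113 112 114 129 114  75  42  30  31  35  30  28
[... 1999 characters left out ...]
9 125 130 132 133 133 133 135 133 135 137 135 133 131 130 129
  127 123 125]
 [ 36  35  43  34  66  73  72  73  75  76  80  93  94  92  85  78  77  68
   60  32  46]
 [ 35  34  45  36  66  71  78  79  81  89  92  93  94  89  82  84  80  71
   70  33  45]
 [ 36  34  46  39  73  77  80  86  91  98  87  83  84  80  80  80  75  76
   72  38  46]
 [ 34  34  47  44  90  91  89  91  94  96  92  83  83  85  79  76  72  71
   76  42  45]
 [ 34  35  44  49  91  84  89  85  85  89  83  81  85  85  86  83  80  74
   77  48  41]
 [ 36  38  46  59  78  85  85  84  85  86  82  82  85  87  85  82  75  71
   70  49  48]
 [ 34  53  60 157 111  81  83  89  89  87  77  76  79  84  82  74  72  73
   69  58  56]]
```

Run:
```python
from h import *
w=dict(np.load("pics/w11.npz")); p=np.array([.4881,-.1671,.1758])
ex=np.array([.9866,-.1633,0]);ez=np.array([0,0,1.]);ey=np.array([.1633,.9866,0])
t=.5*ex+.866*ez; n=-.866*ex+.5*ez   # clip z and clip x now
f=lambda x,z:p+n*(x+1.2)/1e3+t*(z-15.2)/1e3
for nm,a in {'top out':(3,46),'top in':(0,46),'eye lo':(0,27.5),'eye hi':(0,40.5),'thumb top':(-20,26),'thumb top in':(-17,26),'side top':(-3,22),'hinge':(-6,0)}.items(): print(nm,proj(w,f(*a)).round(0))
print('tip',proj(w,np.array([.5538,-.1799,.193])-ex*.0475+ey*.0019).round(0))
I=w['pixels']
for v in range(222,290,2): print(v,I[v,253].tolist(),I[v,240].tolist(),I[v,266].tolist())
```

```text
top out [253. 273.]
top in [253. 266.]
eye lo [253. 264.]
eye hi [253. 265.]
thumb top [253. 223.]
thumb top in [253. 229.]
side top [253. 258.]
hinge [254. 252.]
tip [253. 243.]
222 [227, 234, 230] [78, 60, 50] [116, 78, 60]
224 [227, 234, 230] [92, 65, 52] [113, 76, 58]
226 [225, 233, 229] [114, 77, 60] [118, 68, 54]
228 [226, 232, 228] [138, 59, 49] [222, 54, 47]
230 [225, 232, 228] [161, 49, 44] [246, 58, 49]
232 [224, 231, 228] [163, 49, 42] [230, 51, 45]
234 [225, 231, 227] [125, 54, 46] [219, 49, 42]
236 [223, 230, 227] [119, 55, 42] [211, 48, 42]
238 [223, 229, 225] [117, 60, 47] [151, 42, 37]
240 [209, 220, 214] [111, 60, 45] [142, 43, 38]
242 [183, 190, 185] [108, 63, 49] [143, 42, 38]
244 [143, 89, 86] [122, 78, 57] [142, 41, 37]
246 [140, 39, 34] [125, 81, 61] [141, 39, 36]
248 [120, 59, 50] [113, 74, 55] [119, 57, 46]
250 [71, 64, 62] [111, 74, 55] [74, 68, 63]
252 [68, 66, 65] [88, 66, 57] [67, 67, 65]
254 [74, 74, 72] [72, 73, 72] [74, 74, 72]
256 [76, 76, 74] [77, 79, 77] [77, 78, 76]
258 [79, 80, 78] [84, 74, 68] [75, 76, 74]
260 [102, 104, 102] [120, 86, 69] [90, 92, 90]
262 [136, 142, 139] [158, 104, 77] [128, 134, 131]
264 [148, 155, 152] [153, 102, 75] [146, 152, 150]
266 [83, 86, 84] [83, 70, 65] [82, 84, 80]
268 [95, 99, 96] [66, 68, 66] [77, 78, 76]
270 [119, 124, 122] [102, 106, 104] [109, 114, 110]
272 [148, 155, 152] [150, 157, 155] [145, 153, 149]
274 [151, 158, 156] [152, 159, 156] [150, 158, 154]
276 [150, 159, 156] [151, 160, 157] [150, 158, 155]
278 [136, 133, 126] [135, 132, 126] [135, 132, 126]
280 [111, 75, 56] [104, 72, 55] [111, 75, 56]
282 [117, 77, 54] [103, 65, 43] [111, 70, 48]
284 [122, 83, 61] [107, 66, 42] [114, 72, 51]
286 [119, 78, 54] [112, 71, 46] [113, 70, 44]
288 [121, 81, 58] [115, 72, 47] [114, 70, 43]
```

Request:
arm_command(series="0.76 0.005 0 0.004 0; 0.76 0.01 0 0.001 0; 0.76 0.01 0 0.001 0; 0.76 0.01 0 0.001 0; 0.76 0.01 0 0.001 0; 0.76 0.005 0 0 0; 0.76 0 0 0 0; 0.76 0 0 0 0; 0.76 0 0 0 0; 0.76 0 0 0 0")

```text
clock: 33.95
position: [0.5078, -0.1704, 0.1725]
ee_rot: [0.997, -0.082, 0.0, -0.0]
ft_force: [-0.2, 0.9, -0.5]
grip_width: 0.265
grasp_force: 58.7
```

Run:
```python
from h import *
o,r=state(); w=snap("wrist","w12"); I=w['pixels']
for v in range(222,290,3): print(v,[int(I[v,u].mean()) for u in range(229,281,3)],I[v,253].tolist())
```

```text
t 33.95 p [ 507.8 -170.4  172.5] yaw_y -99.37 tilt [ 0.  0. -1.] w 0.265 g 58.7 F [-0.2  0.9 -0.5] j7 [-0.26  0.21  0.56  1.83 -0.12  1.14 -1.39]
222 [69, 69, 68, 69, 70, 73, 138, 196, 238, 224, 157, 90, 90, 88, 86, 88, 89, 86] [234, 241, 239]
225 [74, 75, 69, 69, 77, 79, 135, 196, 236, 225, 158, 84, 85, 84, 84, 88, 87, 86] [232, 239, 237]
228 [83, 79, 77, 80, 90, 94, 136, 195, 235, 224, 165, 119, 120, 121, 117, 95, 88, 92] [232, 239, 236]
231 [102, 91, 57, 81, 92, 117, 137, 191, 233, 223, 168, 123, 124, 124, 122, 95, 64, 92] [230, 236, 233]
234 [103, 80, 54, 88, 82, 84, 134, 192, 231, 224, 160, 112, 113, 113, 113, 90, 60, 84] [228, 235, 232]
237 [104, 67, 51, 85, 80, 83, 131, 192, 231, 223, 155, 90, 102, 99, 98, 81, 55, 70] [228, 235, 232]
240 [101, 56, 49, 81, 78, 81, 132, 193, 231, 223, 154, 82, 83, 83, 81, 82, 54, 57] [227, 235, 232]
243 [98, 47, 49, 83, 79, 79, 131, 192, 231, 223, 155, 82, 82, 81, 86, 90, 52, 50] [227, 235, 231]
246 [88, 43, 47, 79, 79, 77, 128, 191, 230, 222, 153, 79, 79, 81, 88, 94, 51, 47] [227, 234, 230]
249 [77, 42, 63, 98, 81, 83, 112, 166, 230, 223, 145, 
[... 679 characters left out ...]
8, 109, 111, 117, 123, 126, 124, 117, 120, 114, 111, 106, 106, 105, 104] [123, 129, 126]
273 [163, 162, 161, 163, 160, 160, 160, 160, 159, 159, 158, 160, 157, 157, 158, 156, 156, 156] [156, 163, 160]
276 [162, 160, 160, 160, 160, 158, 158, 158, 158, 159, 158, 158, 158, 158, 158, 157, 156, 157] [154, 163, 159]
279 [90, 84, 97, 101, 105, 105, 119, 137, 144, 141, 114, 100, 100, 101, 107, 113, 100, 82] [141, 149, 144]
282 [46, 34, 61, 64, 66, 68, 97, 129, 140, 132, 95, 71, 72, 74, 75, 77, 71, 32] [137, 144, 139]
285 [45, 36, 65, 68, 68, 71, 81, 119, 133, 121, 86, 78, 74, 73, 73, 70, 72, 35] [130, 136, 133]
288 [45, 38, 82, 79, 80, 76, 80, 84, 88, 82, 76, 76, 70, 70, 66, 63, 64, 37] [120, 82, 64]
```

Request:
arm_command(series="0.76 0.01 0 0.0014 0; 0.76 0.01 0 0.0014 0; 0.76 0.01 0 0.0014 0; 0.76 0.005 0 0.001 0; 0.76 0 0 0 0; 0.76 0 0 0.002 0; 0.76 0 0 0.002 0; 0.76 0 0 0 0; 0.76 0 0 0 0; 0.76 0 0 0 0")

```text
clock: 35.25
position: [0.5216, -0.1727, 0.1688]
ee_rot: [0.997, -0.082, 0.0, -0.0]
ft_force: [-0.3, -0.4, -1.9]
grip_width: 0.266
grasp_force: 58.7
```

Run:
```python
from h import *
state()
```

```text
t 35.25 p [ 521.6 -172.7  168.8] yaw_y -99.37 tilt [ 0.  0. -1.] w 0.266 g 58.7 F [-0.3 -0.4 -1.9] j7 [-0.25  0.25  0.56  1.79 -0.14  1.14 -1.38]
```

Request:
arm_command(series="0.76 0 0 0.002 0; 0.76 0 0 0.002 0; 0.76 0 0 0 0; 0.76 0 0 0 0; 0.76 0 0 0 0; 0.76 0 0 0 0; 0.76 0 0 0 0; 0.76 0 0 0 0; 0.76 0 0 0 0; 0.76 0 0 0 0")

```text
clock: 36.5
position: [0.5216, -0.1727, 0.1672]
ee_rot: [0.997, -0.082, 0.0, -0.0]
ft_force: [-0.6, -0.0, -1.6]
grip_width: 0.269
grasp_force: 58.7
```

Run:
```python
from h import *
state()
```

```text
t 36.5 p [ 521.6 -172.7  167.2] yaw_y -99.37 tilt [ 0.  0. -1.] w 0.269 g 58.7 F [-0.6 -0.  -1.6] j7 [-0.25  0.25  0.56  1.8  -0.14  1.14 -1.38]
```

Request:
arm_command(series="0.76 0 0 0.002 0; 0.76 0 0 0 0; 0.76 0 0 0.002 0; 0.76 0 0 0 0; 0.76 0 0 0 0; 0.76 0 0 0 0; 0.76 0 0 0 0; 0.76 0 0 0 0; 0.76 0 0 0 0; 0.76 0 0 0 0")

```text
clock: 37.75
position: [0.5218, -0.1727, 0.1658]
ee_rot: [0.997, -0.082, 0.0, -0.0]
ft_force: [-0.3, 0.4, 5.6]
grip_width: 0.268
grasp_force: 59.3
```

Run:
```python
from h import *
state(); I=snap("wrist","w13")['pixels']
for v in range(255,300,3): print(v,[int(I[v,u].mean()) for u in range(229,281,4)])
```

```text
t 37.75 p [ 521.8 -172.7  165.8] yaw_y -99.37 tilt [ 0.001  0.    -1.   ] w 0.268 g 59.3 F [-0.3  0.4  5.6] j7 [-0.25  0.25  0.56  1.8  -0.15  1.14 -1.37]
255 [55, 135, 86, 89, 95, 165, 229, 221, 87, 89, 89, 89, 144]
258 [47, 134, 81, 95, 116, 136, 173, 185, 94, 90, 127, 83, 143]
261 [49, 134, 81, 138, 132, 136, 149, 133, 141, 141, 166, 111, 141]
264 [52, 137, 82, 135, 146, 135, 151, 133, 158, 163, 160, 140, 140]
267 [50, 129, 77, 72, 84, 135, 151, 133, 80, 78, 76, 78, 125]
270 [102, 104, 105, 105, 112, 127, 134, 127, 125, 116, 109, 105, 102]
273 [173, 170, 171, 171, 169, 170, 168, 169, 169, 168, 167, 166, 165]
276 [170, 170, 169, 169, 169, 169, 168, 168, 168, 167, 166, 166, 166]
279 [110, 104, 122, 125, 124, 147, 157, 144, 124, 126, 124, 125, 121]
282 [48, 44, 86, 79, 90, 133, 150, 130, 89, 90, 89, 93, 92]
285 [49, 48, 91, 84, 84, 132, 149, 131, 85, 89, 87, 87, 84]
288 [49, 58, 91, 89, 87, 133, 150, 132, 74, 71, 75, 82, 82]
291 [49, 62, 75, 79, 84, 132, 150, 132, 70, 72, 79, 96, 83]
294 [47, 60, 69, 72, 77, 132, 148, 131, 75, 74, 79, 87, 81]
297 [56, 62, 71, 68, 79, 131, 149, 131, 80, 78, 79, 77, 78]
```

Request:
arm_command(series="0.745 0 0 0 0; 0.738 0 0 0 0; 0.734 0 0 0 0; 0.73 0 0 0 0; 0.727 0 0 0 0; 0.724 0 0 0 0; 0.721 0 0 0 0; 0.718 0 0 0 0; 0.718 0 0 0 0; 0.718 0 0 0 0")

```text
clock: 39.05
position: [0.5212, -0.1725, 0.1651]
ee_rot: [0.997, -0.082, -0.001, -0.0]
ft_force: [0.4, 0.3, 0.5]
grip_width: 0.283
grasp_force: 0.4
```

Run:
```python
from h import *
bot()
```

```text
t 39.05 p [ 521.2 -172.5  165.1] yaw_y -99.37 tilt [-0.001  0.    -1.   ] w 0.283 g 0.4 F [0.4 0.3 0.5] j7 [-0.25  0.25  0.56  1.8  -0.15  1.14 -1.37]
angle -3.4 bottom z -93.0 x there -28.0 19
```

Request:
arm_command(series="0.65 0 0 0 0; 0.55 0 0 0 0; 0.4 0 0 0 0; 0.3 0 0 0 0; 0.3 0 0 0 0; 0.3 0 0 0 0; 0.3 -0.02 0 0 0; 0.3 -0.05 0 0 0; 0.3 -0.08 0 0 0; 0.3 -0.08 0 0 0")

```text
clock: 40.35
position: [0.4294, -0.1576, 0.1653]
ee_rot: [0.997, -0.082, -0.0, 0.0]
ft_force: [-0.3, -0.4, 0.2]
grip_width: 0.701
grasp_force: 0.0
```

Request:
arm_command(series="0.3 -0.08 0 0 0; 0.3 -0.05 0 -0.05 0; 0.3 0 0 -0.05 0; 0.3 0 0 0 0; 0.3 0 0 0 0; 0.3 0 0 0 0; 0.3 0 0 0 0; 0.3 0 0 0 0; 0.3 0 0 0 0; 0.3 0 0 0 0")

```text
clock: 41.6
position: [0.3795, -0.1493, 0.2055]
ee_rot: [0.997, -0.082, 0.0, -0.0]
ft_force: [0.0, 0.2, -0.1]
grip_width: 0.698
grasp_force: 0.0
```

Run:
```python
from h import *
state()
ex=np.array([.9866,-.1633,0]);ey=np.array([.1633,.9866,0]);O=np.array([.5538,-.1799,0])
for i in range(2):
  for n in ("scene","side"):
    c=snap(n,f"{n}F{i}"); h=cv2.cvtColor(c['pixels'],cv2.COLOR_RGB2HSV); d=cv2.absdiff(c['pixels'],np.load(f"pics/{n}0.npz")['pixels']).max(2)
    m=((d>25)).astype(np.uint8); u,v=map(int,proj(c,O-.025*ex+[0,0,.11]))
    q=lambda x,y,z:(proj(c,O+ex*x+ey*y+[0,0,z])).round(0).tolist()
    print(n,i,'expect plate corners',[q(-.025,s*.025+.002,z) for s in (-1,1) for z in (.062,.142)],'clip top',q(-.025,.002,.2))
    if i==1:
      for y in range(v-45,v+50,3): print(y,u-30,''.join('C' if m[y,x] and h[y,x,0]<16 and h[y,x,1]>100 else '#' if m[y,x] else '.' for x in range(u-30,u+30)))
```

```text
t 41.6 p [ 379.5 -149.3  205.5] yaw_y -99.38 tilt [ 0.  0. -1.] w 0.698 g 0.0 F [ 0.   0.2 -0.1] j7 [-0.31 -0.18  0.52  2.08  0.09  1.22 -1.56]
scene 0 expect plate corners [[357.0, 291.0], [365.0, 273.0], [339.0, 275.0], [345.0, 256.0]] clip top [361.0, 248.0]
side 0 expect plate corners [[267.0, 163.0], [268.0, 138.0], [262.0, 169.0], [263.0, 144.0]] clip top [266.0, 122.0]
scene 1 expect plate corners [[357.0, 291.0], [365.0, 273.0], [339.0, 275.0], [345.0, 256.0]] clip top [361.0, 248.0]
227 322 ##.#################.#########CCCCCCCCCCCCCCCCCCCCCCCCCCCCCC
230 322 ###..############.###########CCCCCCCCCCCCCCC....CCCCCCCCCCCC
233 322 #####.....###########.#####.CCCCCCCCCCCCC.....##CCCC....CCCC
236 322 ########..##################CCCCCCCCCCCCCC....###..........C
239 322 ############################CCCCCCCCCCCCCCCCCC..............
242 322 ###########################CCCCCCCCCCCCCCCCCC...##..........
245 322 ##########################CCCCCCCCC.#.CCCCCC######.#......CC
248 322 #########################CCCCCCCCC######.#####..###...CCCCCC
251 322 ########################CCCCCCCC###########
[... 3229 characters left out ...]
..........
171 235 ............................................................
174 235 ............................................................
177 235 ............................................................
180 235 ............................................................
183 235 ............................................................
186 235 ............................................................
189 235 .........................###................................
192 235 ..........................#.................................
195 235 .................CCCCCCCCC..................................
198 235 .....................C......................................
```

Request:
arm_command(series="0.3 0 0 0 0; 0.3 0 0 0 0; 0.3 0 0 0 0; 0.3 0 0 0 0; 0.3 0 0 0 0; 0.3 0 0 0 0; 0.3 0 0 0 0; 0.3 0 0 0 0; 0.3 0 0 0 0; 0.3 0 0 0 0")

```text
clock: 43.05
position: [0.3795, -0.1492, 0.2055]
ee_rot: [0.997, -0.082, -0.0, -0.0]
ft_force: [0.5, 0.6, 0.1]
grip_width: 0.701
grasp_force: 0.0
```

Run:
```python
from h import *
state()
c=snap("side","sideF2"); a=np.load("pics/sideF0.npz")['pixels']; b=c['pixels']; z=np.load("pics/side0.npz")['pixels']
d=cv2.absdiff(a,b).max(2); print('moved px since',(d[100:180,240:295]>25).sum())
D=(cv2.absdiff(z,b).max(2)>40).astype(np.uint8); n,l,s,ce=cv2.connectedComponentsWithStats(D)
print([(s[i].tolist()) for i in range(1,n) if s[i,4]>12])
h=cv2.cvtColor(b,cv2.COLOR_RGB2HSV); m=(h[...,0]<16)&(h[...,1]>100)&(cv2.absdiff(z,b).max(2)>25)
for v in range(146,170,3): u=np.nonzero(m[v,250:285])[0]+250; print(v,u.min() if len(u) else 0,u.max() if len(u) else 0)
```

```text
t 43.05 p [ 379.5 -149.2  205.5] yaw_y -99.37 tilt [-0.  0. -1.] w 0.701 g 0.0 F [0.5 0.6 0.1] j7 [-0.31 -0.18  0.52  2.08  0.09  1.22 -1.56]
moved px since 301
[[312, 0, 33, 16, 397], [360, 0, 23, 8, 84], [447, 0, 65, 123, 3707], [312, 19, 36, 7, 80], [502, 25, 10, 6, 40], [311, 29, 9, 20, 120], [308, 58, 34, 79, 1483], [486, 59, 17, 11, 134], [500, 80, 10, 2, 14], [461, 115, 5, 10, 38], [259, 129, 8, 36, 175], [490, 129, 22, 42, 716], [410, 152, 102, 195, 8091], [451, 157, 18, 11, 113], [468, 171, 8, 9, 34], [253, 194, 5, 4, 14], [309, 197, 7, 3, 16], [275, 205, 89, 64, 2576], [251, 212, 15, 26, 99], [252, 246, 9, 14, 86], [235, 248, 5, 7, 14], [233, 257, 17, 26, 191], [251, 263, 5, 4, 14], [505, 264, 7, 12, 65]]
146 262 262
149 262 266
152 261 266
155 261 266
158 261 266
161 261 266
164 261 266
167 0 0
```

Request:
arm_command(series="0.3 0 0 0 0; 0.3 0 0 0 0; 0.3 0 0 0 0; 0.3 0 0 0 0; 0.3 0 0 0 0; 0.3 0 0 0 0; 0.3 0 0 0 0; 0.3 0 0 0 0; 0.3 0 0 0 0; 0.3 0 0 0 0")

```text
clock: 44.35
position: [0.3795, -0.1492, 0.2056]
ee_rot: [0.997, -0.082, -0.0, -0.0]
ft_force: [0.3, 0.2, 0.7]
grip_width: 0.701
grasp_force: 0.0
```

Request:
arm_command(series="0.3 0 0 0 0; 0.3 0 0 0 0; 0.3 0 0 0 0; 0.3 0 0 0 0; 0.3 0 0 0 0; 0.3 0 0 0 0; 0.3 0 0 0 0; 0.3 0 0 0 0; 0.3 0 0 0 0; 0.3 0 0 0 0")

```text
clock: 45.6
position: [0.3795, -0.1492, 0.2056]
ee_rot: [0.997, -0.082, 0.0, -0.0]
ft_force: [0.1, -0.0, 0.3]
grip_width: 0.697
grasp_force: 0.0
```

Run:
```python
from h import *
state(); z=np.load("pics/side0.npz")['pixels']; p=None
for i in range(8):
    b=snap("side",f"sideG{i}")['pixels']; h=cv2.cvtColor(b,cv2.COLOR_RGB2HSV); m=(h[...,0]<16)&(h[...,1]>100)&(cv2.absdiff(z,b).max(2)>25)
    print(i,[(m[v,250:285].nonzero()[0].mean()+250).round(1) for v in (150,158,164)], -1 if p is None else (cv2.absdiff(p,b).max(2)[100:180,240:295]>25).sum()); p=b
D=(cv2.absdiff(np.load("pics/scene0.npz")['pixels'],viewer.camera("scene")['pixels']).max(2)>40).astype(np.uint8)
```

```text
t 45.6 p [ 379.5 -149.2  205.6] yaw_y -99.37 tilt [ 0.  0. -1.] w 0.697 g 0.0 F [ 0.1 -0.   0.3] j7 [-0.31 -0.18  0.52  2.08  0.09  1.22 -1.56]
0 [np.float64(265.0), np.float64(265.0), np.float64(265.0)] -1
1 [np.float64(265.0), np.float64(265.0), np.float64(265.0)] 0
2 [np.float64(265.0), np.float64(265.0), np.float64(265.0)] 0
3 [np.float64(264.5), np.float64(265.0), np.float64(265.0)] 0
4 [np.float64(264.5), np.float64(265.0), np.float64(265.0)] 0
5 [np.float64(264.5), np.float64(265.0), np.float64(265.0)] 0
6 [np.float64(264.5), np.float64(265.0), np.float64(265.0)] 0
7 [np.float64(265.0), np.float64(265.0), np.float64(265.0)] 0
```

The plate now hangs still and vertical, so I'm handing in.

```bash
python3 -c "
from workcell import manip
print(manip.hand_in())"
```

```text
the job is handed in; nothing more can be done
None
```

The job is handed in with about 15 s to spare: the copper plate hangs still and upright from the clip on the peg, with the robot clear; that the clip is fully home I judged only from a hard stop under about 46 N of push, and I did not fully check that the other objects stayed put.

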